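Thread the big bead on its mandrel and clip the mandrel in the stand

TASK

Take the steel mandrel by its red handle, gently feel it through the off-centre hole of the big blue bead lying in the grey cradle without ramming the bead, and use it to lift the bead out and carry it, without letting the fingers touch the bead. Then press the mandrel down into both orange spring clips of the stand until it is snapped fully home in each, with the bead hanging between the clips and the handle just outside one of them, and let go; leave the pliers, jar and dish where they are.

Things in the scene. Friction and masses are not known exactly. Their poses are not given: they have to be found in the camera images.
- mandrel: Steel rod, 10 mm diameter, with a red plastic handle, 120 g. Starts level in two wooden V blocks, z up. Origin on the rod's axis, half-way between the places (y = +55 and -55 mm) that go in the clips. y runs along the rod to the bare tip at y = +80 mm (blunt: the last 2 mm taper to 9 mm diameter); handle from y = -102 to -62 mm.
- mandrel_handle (a point): Centre of the red handle, a block of 18 x 18 mm section and 40 mm length along the rod (y), centred on the rod's axis; here the mandrel is gripped, 82 mm from the mandrel's origin. Axes as the mandrel's.
- mandrel_tip (a point): Middle of the bare end of the rod, at y = +80 mm of the mandrel.
- station_tip (a point): Point on the mandrel's axis at y = +55 mm, which ends in one clip (either one).
- station_handle (a point): Point on the mandrel's axis at y = -55 mm, which ends in the other clip.
- rest: Fixed wooden rest with two V blocks (12 mm thick, at y = +40 and -35 mm, top about 48 mm high) on a foot 60 x 110 x 6 mm, in which the mandrel starts, parallel to the rest's y axis, rod axis 40 mm above the table; the handle sticks out beyond the foot at the rest's -y end. Origin under its centre.
- bead: Blue hand-made hexagonal bead, 56 mm over flats, 60 mm long, about 180 g. Origin at its centre. A straight through hole, 13 mm square, silver-rimmed, runs along y. The hole's height is the centre's, 32 mm above the table, but it lies off centre in x by up to 7.5 mm either way, differently each time: feel or look for it. It lies loose on a flat in the cradle; the rod enters at the -y end.
- cradle: Fixed grey cradle holding the bead: floor 100 x 75 x 4 mm, side rails 13 mm high beside the bead's lower flanks. At its +y end two posts (50 mm high, 34 mm clear between them, inner face at y = 34.5 mm) stop the bead; the rod can pass between them. The -y end is open. Origin under its centre, y along the hole.
- stand: Fixed aluminium clip stand, base 110 x 170 x 10 mm, with two uprights 110 mm apart at y = +55 and -55 mm, each 12 mm thick (along y) and topped with an orange spring clip. Origin under the centre of the base; its y axis runs from clip to clip.
- stand_seat (a point): Middle between the clips at the height of a fully home rod's axis, 75 mm above the table; stand's axes. Each clip has two sprung jaws, flaring up to a 25 mm wide mouth 24 mm above this point. A rod laid in rests on the lips, axis about 11 mm above home; its weight does not push it in. Pushing down on the rod near a clip with some 8 to 20 N snaps it home on a hard seat.
- jaw_ap (a joint): Opening of one jaw of the clip at y = +55 mm of the stand, in m: 0 closed, 0.006 at most.
- jaw_bp (a joint): The same for the clip at y = -55 mm.
- pliers: Bystander: pliers with red grips, 150 mm long, lying on the table between robot and work. Origin under the middle.
- jar: Bystander: glass jar with a metal lid, 56 mm diameter, 75 mm high. Origin under its centre.
- dish: Bystander: white ceramic bowl, 100 mm diameter, 30 mm high. Origin under its centre.

How it is judged (in metres and radians):
On the way, in this order (a step that is already met when the one before it is completed fails the run):
1. the mandrel goes through the bead from end to end, while the bead is still in the cradle (y of mandrel_tip in the frame of bead above 0.034 m and y of mandrel in the frame of bead below 0.04 m and x of mandrel_tip in the frame of bead between -0.0095 and 0.0095 m and z of mandrel_tip in the frame of bead between -0.006 and 0.006 m and horizontal distance between bead and cradle below 0.03 m and height (world z) of bead below 0.045 m), for 0.1 s.
2. the bead is carried on the mandrel, clear of the cradle (height (world z) of bead above 0.07 m and contact force between bead and cradle below 0.01 N and contact force between bead and mandrel above 0.3 N and angle between the y axis of bead and the y axis of mandrel, either way round below 0.2 rad), for 0.2 s.
At the end, for the whole second after the job is handed in: The mandrel lies in both clips with its axis within 2.5 mm of the fully home height and 4 mm sideways at each clip, centred along the stand within 16 mm; the bead hangs on it between the clips; all is released and at rest (z of station_tip in the frame of stand_seat between -0.003 and 0.0025 m and z of station_handle in the frame of stand_seat between -0.003 and 0.0025 m and x of station_tip in the frame of stand_seat between -0.004 and 0.004 m and x of station_handle in the frame of stand_seat between -0.004 and 0.004 m and y of mandrel in the frame of stand_seat between -0.016 and 0.016 m and y of bead in the frame of stand_seat between -0.024 and 0.024 m and x of bead in the frame of stand_seat between -0.012 and 0.012 m and z of bead in the frame of stand_seat between -0.013 and 0.01 m and angle between the y axis of bead and the y axis of mandrel, either way round below 0.2 rad and linear speed of bead below 0.05 m/s and linear speed of mandrel below 0.02 m/s); the robot touches nothing.
It fails at once if the fingers touch the bead (contact force between the fingers and bead above 1 N).
It fails at once if the mandrel is rammed against the bead with over 50 N (contact force between mandrel and bead above 50 N).
It fails at once if the pliers are moved more than 25 mm (distance of pliers from where it was at the start of the episode above 0.025 m).
It fails at once if the jar is moved more than 25 mm (distance of jar from where it was at the start of the episode above 0.025 m).
It fails at once if the dish is moved more than 25 mm (distance of dish from where it was at the start of the episode above 0.025 m).
It also fails if it takes over 72 s, if anything falls off the work surface, if the arm or the gripper's body presses on something with over 40 N, if the wrist force passes 120 N, or if a joint passes its speed limit or range.

ROBOT

A 7-joint arm with a two-finger parallel gripper is mounted at the origin on the work surface. World frame = base frame: x ahead of the robot, y to its left, z up, the work surface at z = 0. Lengths are in m, angles in degrees, forces in N, time in s.
With the tool pointing down it reaches from about 0.35 to 0.9 m from the base axis. Payload 8.1 kg.
Tool frame: the origin (TCP) lies at the very end of the fingers, on their centre line; the grasp point (between the pads) lies 19 mm behind it; z points along the fingers, y is the direction in which the jaws open and shut (so a half turn about z gives the same grasp; the last joint's range is limited). The gripper opens to 92 mm and grips with 3 to 60 N. Pads are 19 mm wide; open, the fingers measure 130 mm over their backs; the gripper's body (75 mm by 190 mm) begins 47 mm behind the grasp point.
Start: joints at [-76.009, 24.895, 1.432, 90.138, -0.665, 64.973, -4.303], TCP at [0.212, 0.588, 0.199] pointing down, gripper open.
Joint ranges: [-149.89, 149.89], [-25.12, 119.58], [-72.63, 75.52], [4.76, 147.25], [-75.54, 255.54], [6.69, 114.76], [-157.13, 157.13]. Speed limits (degrees/s): [127.2, 127.2, 172.46, 172.46, 180, 180, 180].

INTERFACE

Orientations are given as a 3x3 rotation matrix whose columns are the frame's x, y, z axes.
In Python, from workcell import arm gives the robot as it stands.
- The arm moves only by the tool step_arm, never from a script. Its argument "deltas" is text: rows parted by semicolons, each of 4 numbers parted by spaces: the shift along the world's x, y, z in mm, then the turn about the world's z in degrees. A call has 1 to 20 rows; each row is the pose to reach, as a shift and turn from the pose measured when the call began; what a row does not reach only later rows make up. A row lasts 1/12 s, in which the tool goes at most 41.7 mm and 7.16 degrees, less where a joint would pass 70% of its speed; a pose out of reach is approached as far as the arm can. A call with a gripper value outside its range is refused whole. "gripper" is the opening in per cent of the stroke, from 0 (shut) to 100 (fully open), set as the call begins (left out, the last holds). The fingers move at their own pace and stop on an object; "grip_force" is the grip in N (left out, the last holds). Time passes only in rows, so rows that repeat a pose let the fingers close. It gives the time, the measured TCP pose, the force and the opening at its end, in the units of the state.
- arm.get_obs(): the state, without advancing time (a new reading comes with each control period).
- arm.camera(name): name is "scene" or "side" or "wrist"; returns a dict with "pixels" (400x640x3 uint8, red, green, blue), "range_z" (400x640 float32, m along the optical axis (not along the pixel's ray), 0 where there is no reading), "fx", "fy", "cx", "cy" (pixels), "pose" (4x4, takes a point from camera to world coordinates); the wrist camera has in their place "hand_eye" (4x4, takes a point from camera to tool coordinates, whose origin is the TCP and whose axes are the flange's). Camera axes: x right, y up, looking along -z (the intrinsics and any distortion apply to the point x, -y, -z); pixel columns grow to the right and rows downward; lengths in m; the calibration is good to about 2 mm. A picture is of the moment at which its call begins: read the wrist's pose just before it.
- arm.hand_in(): hands the job in, once; it reports no verdict.
The state is a dict: "time": time; "joint_positions": joint angles; "qvel": joint speeds; "tau": joint torques, N m; "position": TCP position; "tool_rot": TCP orientation; "contact_force": force on the tool from outside, world axes, zero at the start; "wrist_torque": the same for the moment, N m; "grip_width": opening from 0.0 (shut) to 1.0 (fully open).
Only numpy, scipy, OpenCV 4.12 (cv2) and the standard library are available. Lean on these libraries where they do the work, as an engineer would, in place of code of your own. Each camera call takes 0.05 s, during which the arm holds its last target.

## Working session

There is one attempt and no reset: what is moved stays moved. The work goes in short steps, Python scripts to look and compute and a tool call to move; the robot and the scene stay as the last step left them, time stands still between calls to the robot, and variables do not carry over. Pictures are saved under pics/ and viewed, and the job is handed in when it is done.

Besides the shell and the picture viewer there is one more tool, called after "Request:" as a command line: name --argument value ..., lists and objects as JSON in quotes. step_arm: Moves the arm, as the interface text tells. Its arguments: {"type":"object","properties":{"deltas":{"type":"string"},"gripper":{"type":"number"},"grip_force":{"type":"number"}},"required":["deltas"]}

```bash
mkdir -p pics && cat > h.py <<'E'
import numpy as np, cv2
from workcell import arm
def snap(name,fn):
    c=arm.camera(name); cv2.imwrite('pics/'+fn,cv2.cvtColor(c['pixels'],cv2.COLOR_RGB2BGR)); return c
def cloud(c,T=None):
    z=c['range_z']; h,w=z.shape
    u,v=np.meshgrid(np.arange(w),np.arange(h))
    P=np.stack([(u-c['cx'])/c['fx']*z,-(v-c['cy'])/c['fy']*z,-z],-1)
    T=c['pose'] if T is None else T
    return P@T[:3,:3].T+T[:3,3]
E
python3 - <<'E'
from h import *
o=arm.get_obs(); print({k:np.round(v,3).tolist() for k,v in o.items()})
for n in ['scene','side','wrist']:
    c=snap(n,n+'0.png'); np.savez(n+'0.npz',**c); print(n,{k:np.round(v,4).tolist() for k,v in c.items() if k not in('pixels','range_z')})
E
ls
```

```text
{'time': 0.0, 'joint_positions': [-76.009, 24.935, 1.433, 90.191, -0.665, 64.973, -4.303], 'qvel': [-0.043, -0.048, -0.121, 0.0, -0.028, 0.035, -0.091], 'tau': [0.001, -66.785, 0.985, -31.446, -0.061, 0.043, 0.0], 'position': [0.212, 0.587, 0.198], 'tool_rot': [[-0.94, 0.34, -0.0], [0.34, 0.94, -0.002], [-0.0, -0.002, -1.0]], 'contact_force': [0.325, 0.304, -0.745], 'wrist_torque': [-0.012, -0.019, -0.007], 'grip_width': 0.997}
scene {'fx': 364.5355, 'fy': 364.5355, 'cx': 317.9804, 'cy': 201.9982, 'pose': [[0.4928, -0.7143, 0.4969, 0.9479], [0.8701, 0.4034, -0.283, -0.2208], [0.0017, 0.5719, 0.8203, 0.7159], [0.0, 0.0, 0.0, 1.0]]}
side {'fx': 365.1554, 'fy': 365.1554, 'cx': 316.9791, 'cy': 197.4504, 'pose': [[0.9179, 0.224, -0.3276, 0.3071], [-0.3969, 0.5199, -0.7564, -0.5692], [0.0009, 0.8243, 0.5661, 0.5205], [0.0, 0.0, 0.0, 1.0]]}
wrist {'fx': 337.378, 'fy': 337.378, 'cx': 318.447, 'cy': 200.9197, 'hand_eye': [[0.0003, 0.9547, 0.2975, 0.082], [1.0, -0.0006, 0.001, 0.0007], [0.0011, 0.2975, -0.9547, -0.1851], [0.0, 0.0, 0.0, 1.0]]}
h.py
pics
scene0.npz
side0.npz
wrist0.npz
```

View pics/scene0.png

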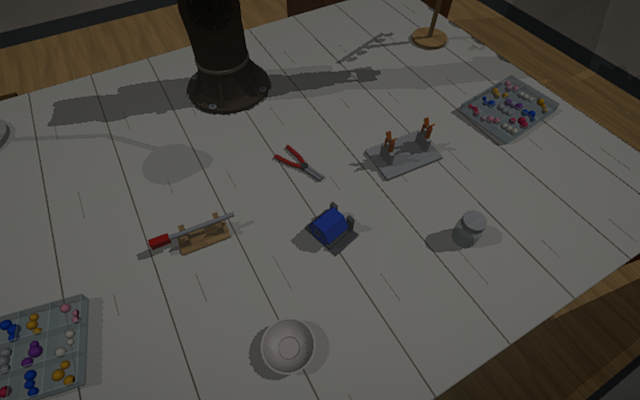

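View pics/side0.png

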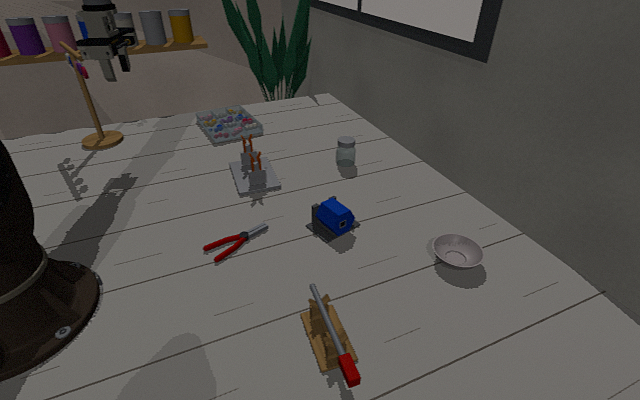

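View pics/wrist0.png

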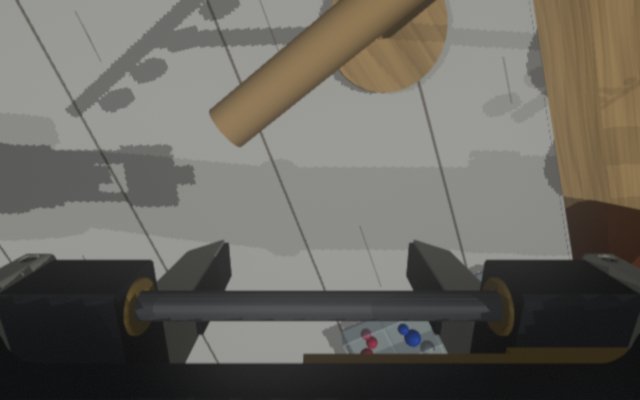

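The scene view shows the handle at (159,241), rod tip at (234,214), bead (328,225), stand (403,150), pliers (300,163), jar (470,228) and dish (288,347). In the side view the silver hole rim is at (343,223). Next I'll measure these.

```bash
cat > m1.py <<'E'
from h import *
def load(n): return dict(np.load(n+'0.npz'))
for n in ['scene','side']:
    c=load(n); P=cloud(c); im=c['pixels'].astype(int); hsv=cv2.cvtColor(c['pixels'],cv2.COLOR_RGB2HSV)
    H,S,V=[hsv[...,i].astype(int) for i in range(3)]
    reg=(P[...,0]>0.2)&(P[...,0]<0.95)&(abs(P[...,1])<0.5)&(c['range_z']>0)
    red=((H<6)|(H>174))&(S>150)&(V>50)&reg
    blue=(H>105)&(H<130)&(S>150)&(V>40)&reg
    org=(H>5)&(H<16)&(S>140)&reg&(P[...,2]>0.05)
    for nm,m in [('red',red),('blue',blue),('org',org),('high',reg&(P[...,2]>0.008))]:
        k,l,st,ce=cv2.connectedComponentsWithStats(m.astype(np.uint8))
        for i in range(1,k):
            if st[i,4]<12: continue
            q=P[l==i]
            print(n,nm,ce[i].round(0),st[i,4],'med',np.median(q,0).round(3),'min',np.percentile(q,3,axis=0).round(3),'max',np.percentile(q,97,axis=0).round(3))
E
python3 m1.py
python3 - <<'E'
import cv2
a=cv2.imread('pics/scene0.png');b=cv2.imread('pics/side0.png')
def z(i,x,y,w,h,f): return cv2.convertScaleAbs(cv2.resize(i[y:y+h,x:x+w],None,fx=f,fy=f,interpolation=cv2.INTER_NEAREST),alpha=1.6)
import numpy as np
cv2.imwrite('pics/z1.png',np.vstack([np.hstack([z(a,130,200,130,90,3),z(a,290,190,130,90,3)]),np.hstack([z(a,350,105,130,90,3),z(b,280,180,130,90,3)])]))
cv2.imwrite('pics/z2.png',np.hstack([z(b,280,270,100,130,4),z(b,215,120,100,130,4)]))
E
```

```text
scene red [295. 154.] 80 med [0.359 0.046 0.011] min [0.325 0.038 0.008] max [0.392 0.053 0.014]
scene red [287. 161.] 95 med [0.373 0.015 0.011] min [ 0.341 -0.002  0.006] max [0.399 0.036 0.014]
scene red [159. 240.] 146 med [ 0.464 -0.327  0.048] min [ 0.455 -0.345  0.043] max [ 0.47  -0.309  0.05 ]
scene blue [330. 225.] 737 med [0.611 0.002 0.058] min [ 0.583 -0.028  0.014] max [0.631 0.034 0.062]
scene org [425. 123.] 43 med [0.488 0.348 0.084] min [0.484 0.342 0.06 ] max [0.492 0.353 0.096]
scene org [429. 131.] 48 med [0.506 0.347 0.073] min [0.503 0.341 0.052] max [0.508 0.353 0.093]
scene org [390. 141.] 92 med [0.497 0.238 0.082] min [0.477 0.232 0.054] max [0.501 0.244 0.097]
scene high [404. 151.] 2240 med [0.5   0.294 0.011] min [0.443 0.213 0.008] max [0.545 0.364 0.088]
scene high [299. 162.] 346 med [0.388 0.045 0.011] min [ 0.326 -0.     0.008] max [0.453 0.067 0.014]
scene high [330. 225.] 1114 med [0.612 0.002 0.05 ] min [ 0.569 -0.031  0.011] max [0.632 0.048 0.062]
scene high [469. 228.] 913 med [0.762 0.247 0.064] min [0.736 0.234 0.012] max [0.784 0.279 0.077]
[... 1035 characters left out ...]
 49.] 148 med [0.209 0.493 0.316] min [0.201 0.486 0.294] max [0.217 0.499 0.334]
side high [252. 170.] 1524 med [0.483 0.26  0.011] min [0.437 0.21  0.008] max [0.538 0.361 0.087]
side high [345. 150.] 501 med [0.745 0.242 0.049] min [0.727 0.233 0.011] max [0.773 0.275 0.075]
side high [332. 216.] 1116 med [ 0.582 -0.012  0.044] min [ 0.556 -0.032  0.01 ] max [0.624 0.035 0.061]
side high [234. 240.] 446 med [0.378 0.043 0.011] min [ 0.321 -0.001  0.008] max [0.45  0.064 0.013]
side high [458. 250.] 1213 med [ 0.79  -0.175  0.019] min [ 0.729 -0.231  0.009] max [ 0.818 -0.143  0.03 ]
side high [333. 338.] 1574 med [ 0.46  -0.283  0.044] min [ 0.447 -0.348  0.012] max [ 0.479 -0.185  0.05 ]
```

View pics/z1.png

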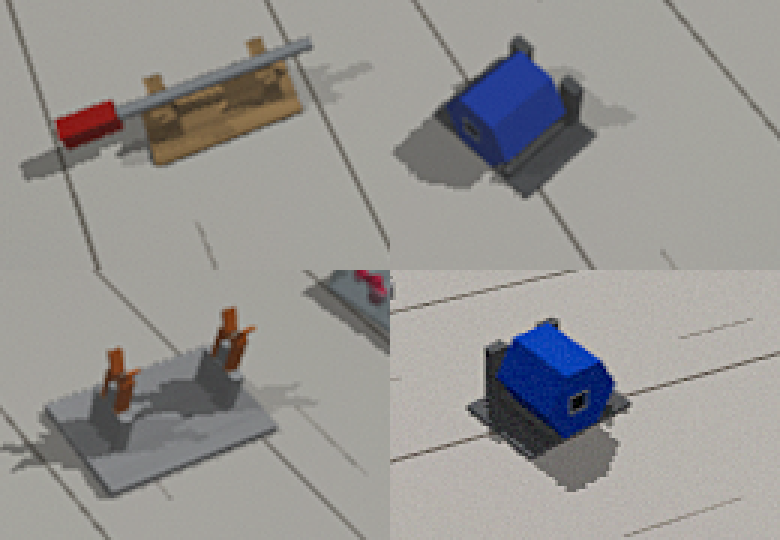

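View pics/z2.png

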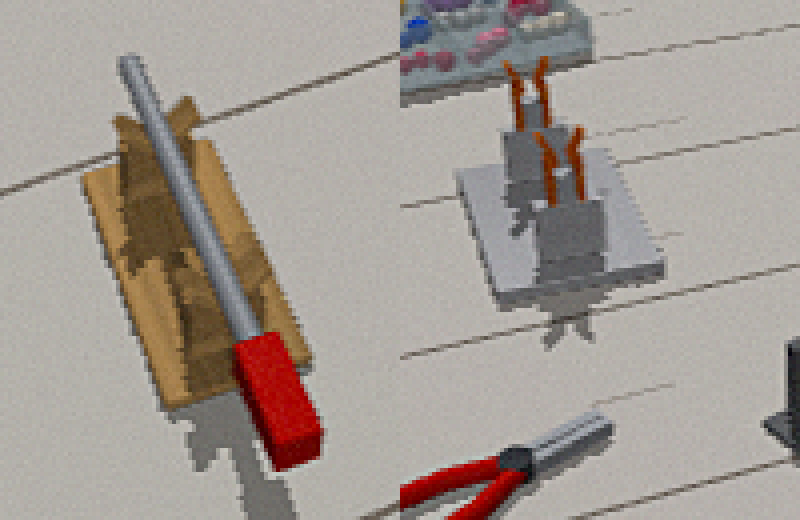

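```bash
cat > m2.py <<'E'
from h import *
def load(n): return dict(np.load(n+'0.npz'))
def line(q):
    d=q[:,:2]; m=d.mean(0); u,s,v=np.linalg.svd(d-m); a=v[0]*np.sign(v[0][1]); t=(d-m)@a
    return m.round(4),'ang from +y (cw,deg)',np.degrees(np.arctan2(a[0],a[1])).round(2),'ends',(m+a*t.min()).round(4),(m+a*t.max()).round(4)
for n in ['scene','side']:
    c=load(n); P=cloud(c); hsv=cv2.cvtColor(c['pixels'],cv2.COLOR_RGB2HSV)
    H,S,V=[hsv[...,i].astype(int) for i in range(3)]
    ok=c['range_z']>0
    box=lambda x0,x1,y0,y1,z0,z1: ok&(P[...,0]>x0)&(P[...,0]<x1)&(P[...,1]>y0)&(P[...,1]<y1)&(P[...,2]>z0)&(P[...,2]<z1)
    rod=box(.43,.52,-.37,-.16,.041,.06)&(S<90)
    print(n,'rod',line(P[rod]),rod.sum(),P[rod][:,2].mean())
    top=box(.54,.68,-.05,.06,.057,.066)&(H>105)&(H<130)&(S>120); q=P[top]
    print(n,'beadtop',cv2.minAreaRect(q[:,:2].astype(np.float32)*1000), q.mean(0))
    base=box(.4,.6,.18,.4,.006,.014); q=P[base]
    print(n,'base',cv2.minAreaRect(q[:,:2].astype(np.float32)*1000))
    fl=box(.52,.7,-.06,.07,.003,.007)
    pl=box(.3,.48,-.03,.09,.006,.05); q=P[pl]; print(n,'pliers',cv2.minAreaRect(q[:,:2].astype(np.float32)*1000))
    lamp=box(-.3,.45,.4,.9,.04,.6); q=P[lamp]
    if len(q): print(n,'lamp',np.percentile(q,[2,50,98],axis=0).round(3).tolist())
E
python3 m2.py
```

```text
scene rod (array([ 0.4665, -0.244 ]), 'ang from +y (cw,deg)', np.float64(5.53), 'ends', array([ 0.4565, -0.3478]), array([ 0.474, -0.167])) 301 0.04427222873274458
scene beadtop ((599.923828125, 2.9670753479003906), (37.320709228515625, 61.944679260253906), 12.939977645874023) [0.60013561 0.00169072 0.05997115]
scene base ((492.65521240234375, 292.73590087890625), (171.06407165527344, 111.9587173461914), 86.65013122558594)
scene pliers ((390.4925537109375, 43.40251922607422), (142.09988403320312, 55.144065856933594), 21.1076717376709)
scene lamp [[0.096, 0.69, 0.043], [0.105, 0.696, 0.089], [0.111, 0.705, 0.135]]
side rod (array([ 0.4639, -0.2425]), 'ang from +y (cw,deg)', np.float64(4.05), 'ends', array([ 0.4592, -0.3079]), array([ 0.4692, -0.1665])) 463 0.043907064944392706
side beadtop ((594.7470703125, 0.6112899780273438), (36.71733093261719, 60.084632873535156), 11.805047988891602) [ 0.594661   -0.00088983  0.0596027 ]
side base ((488.5404052734375, 291.21856689453125), (174.38037109375, 109.71856689453125), 86.181640625)
side pliers ((389.19287109375, 34.34190368652344), (144.8402099609375, 52.535057067871094), 14.22484016418457)
side lamp [[0.079, 0.492, 0.079], [0.197, 0.556, 0.315], [0.265, 0.75, 0.409]]
```

Request:
step_arm --deltas "25 -32 2 -6.8; 50 -64 4 -13.6; 75 -96 6 -20.4; 100 -128 8 -27.2; 125 -160 10 -34; 150 -192 12 -40.8; 175 -224 14 -47.6; 200 -256 16 -54.4; 225 -288 18 -61.2; 250 -320 20 -68; 278 -348 20 -74; 278 -348 20 -74; 278 -348 20 -74; 278 -348 20 -74; 278 -348 20 -74; 278 -348 20 -74" --gripper 100 --grip_force 60

```text
time: 1.48
position: [0.4893, 0.2408, 0.2181]
tool_rot: [[0.064, 0.998, -0.002], [0.998, -0.064, 0.0], [0.0, -0.002, -1.0]]
contact_force: [-1.0, -0.1, 0.0]
grip_width: 0.999
```

```bash
cat >> h.py <<'E'
def wsnap(fn):
    o=arm.get_obs(); c=snap('wrist',fn+'.png')
    T=np.eye(4); T[:3,:3]=o['tool_rot']; T[:3,3]=o['position']
    c['W']=T@c['hand_eye']; np.savez(fn+'.npz',**c)
    print('t',o['time'],'tcp',np.round(o['position'],4),'yaw',np.degrees(np.arctan2(o['tool_rot'][1][0],o['tool_rot'][0][0])).round(2),'f',np.round(o['contact_force'],1))
    return c
E
python3 - <<'E'
from h import *
c=wsnap('pics_w1') if 0 else wsnap('w1')
P=cloud(c,c['W']); hsv=cv2.cvtColor(c['pixels'],cv2.COLOR_RGB2HSV)
H,S,V=[hsv[...,i].astype(int) for i in range(3)]
o=(H>5)&(H<16)&(S>140)&(P[...,2]>0.05)&(P[...,2]<.12)
k,l,st,ce=cv2.connectedComponentsWithStats(o.astype(np.uint8))
for i in range(1,k):
    if st[i,4]<12: continue
    q=P[l==i]; print(ce[i].round(0),st[i,4],np.median(q,0).round(4),np.percentile(q,[2,98],axis=0).round(4).tolist())
    print(cv2.minAreaRect(q[:,:2].astype(np.float32)*1000))
E
mv w1.png pics/ 2>/dev/null; ls pics
```

```text
t 1.4833 tcp [0.4893 0.2408 0.2181] yaw 86.31 f [-1.  -0.1  0. ]
[301.  63.] 47 [0.4806 0.3496 0.097 ] [[0.4791, 0.3448, 0.0946], [0.4824, 0.3542, 0.0991]]
((480.97430419921875, 349.4458312988281), (9.404754638671875, 3.3035340309143066), 85.70889282226562)
[332.  63.] 29 [0.5064 0.347  0.0973] [[0.5053, 0.3435, 0.0962], [0.5073, 0.3524, 0.0984]]
((506.29034423828125, 347.8263854980469), (9.336502075195312, 1.7255735397338867), 87.28855895996094)
[303. 188.] 26 [0.4735 0.2406 0.0971] [[0.4722, 0.2355, 0.0959], [0.4746, 0.2447, 0.0988]]
((473.35345458984375, 240.0996551513672), (9.362517356872559, 1.9559770822525024), 85.3864517211914)
[331. 189.] 13 [0.4996 0.2383 0.0974] [[0.4986, 0.2343, 0.0966], [0.4998, 0.2429, 0.0986]]
((499.1846618652344, 238.64718627929688), (9.19194507598877, 0.9591527581214905), 87.0898208618164)
scene0.png
side0.png
w1.png
wrist0.png
z1.png
z2.png
```

View pics/w1.png

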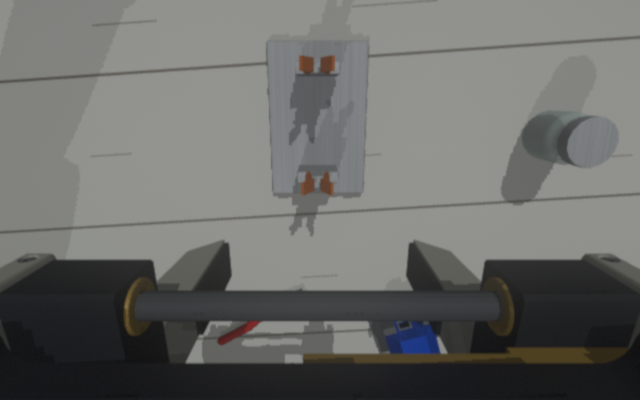

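The clips' orange tips are at (301,63)/(332,63) and (303,188)/(331,189). That gives a stand centre near (0.490, 0.294) and a yaw of about -3.7°. The bead is next.

Request:
step_arm --deltas "14 -37 0 2; 28 -74 0 4; 42 -111 0 6; 56 -148 0 8; 70 -185 0 10; 84 -222 0 12; 98 -259 0 14; 108 -291 -10 15.5; 108 -291 -10 15.5; 108 -291 -10 15.5; 108 -291 -10 15.5; 108 -291 -10 15.5"

```text
time: 2.53
position: [0.5974, -0.0482, 0.2082]
tool_rot: [[-0.207, 0.978, -0.002], [0.978, 0.207, 0.001], [0.001, -0.002, -1.0]]
contact_force: [-0.3, 1.0, -0.3]
grip_width: 0.995
```

```bash
sed -i "s#c=snap('wrist',fn+'.png')#c=snap('wrist',fn+'.png')#" h.py && python3 - <<'E'
from h import *
c=wsnap('w2')
P=cloud(c,c['W']); hsv=cv2.cvtColor(c['pixels'],cv2.COLOR_RGB2HSV)
H,S,V=[hsv[...,i].astype(int) for i in range(3)]
b=(H>105)&(H<130)&(S>120)&(P[...,2]>0.005)&(P[...,2]<.07)&(P[...,1]<.1)
q=P[b]; print(b.sum(),np.percentile(q,[1,99],axis=0).round(4).tolist(),cv2.minAreaRect(q[:,:2].astype(np.float32)*1000))
t=b&(P[...,2]>.058); q=P[t]; print(t.sum(),q[:,2].mean(),cv2.minAreaRect(q[:,:2].astype(np.float32)*1000))
E
```

```text
t 2.5333 tcp [ 0.5974 -0.0482  0.2082] yaw 101.95 f [-0.3  1.  -0.3]
3628 [[0.5641, -0.0276, 0.0331], [0.6293, 0.0355, 0.0608]] ((596.636474609375, 3.4998130798339844), (62.8824577331543, 59.715763092041016), 14.054080963134766)
2063 0.05931450155482548 ((596.3843994140625, 3.4360313415527344), (34.510005950927734, 59.72734832763672), 14.004076957702637)
```

View pics/w2.png

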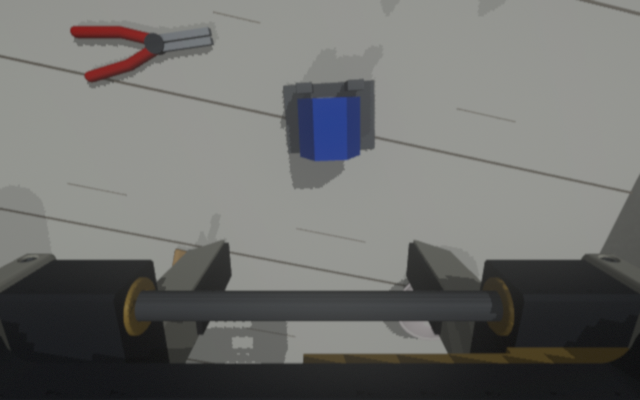

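The bead sits at (330,128), yaw about +14°, centre about (0.5965, 0.0035). Next is the rest.

Request:
step_arm --deltas "-17 -33 0 -2; -34 -66 -6 -4; -51 -99 -12 -6; -68 -132 -18 -8; -85 -165 -24 -10; -102 -198 -30 -12; -119 -231 -36 -14; -135 -260 -40 -16.5; -135 -260 -40 -16.5; -135 -260 -40 -16.5; -135 -260 -40 -16.5; -135 -260 -40 -16.5"

```text
time: 3.58
position: [0.4638, -0.3062, 0.1684]
tool_rot: [[0.076, 0.997, -0.001], [0.997, -0.076, 0.002], [0.002, -0.001, -1.0]]
contact_force: [-0.0, 0.4, 0.6]
grip_width: 1.002
```

```bash
python3 - <<'E'
from h import *
c=wsnap('w3')
P=cloud(c,c['W']); hsv=cv2.cvtColor(c['pixels'],cv2.COLOR_RGB2HSV)
H,S,V=[hsv[...,i].astype(int) for i in range(3)]
b=((H<6)|(H>174))&(S>140)&(P[...,2]>0.044)&(P[...,2]<.056)
q=P[b]; print('handle',b.sum(),q.mean(0),cv2.minAreaRect(q[:,:2].astype(np.float32)*1000))
r=(S<80)&(P[...,2]>.0425)&(P[...,2]<.05)&(P[...,0]>.44)&(P[...,0]<.5)&(P[...,1]>-.30)&(P[...,1]<-.15)
q=P[r]; print('rod',r.sum(),q.mean(0),cv2.minAreaRect(q[:,:2].astype(np.float32)*1000), cv2.fitLine(q[:,:2].astype(np.float32),cv2.DIST_L2,0,.01,.01).ravel())
E
```

```text
t 3.5833 tcp [ 0.4638 -0.3062  0.1684] yaw 85.67 f [-0.   0.4  0.6]
handle 608 [ 0.45882146 -0.32575828  0.04820247] ((458.6930847167969, -326.7380065917969), (38.31278991699219, 15.280679702758789), 85.94120788574219)
rod 1290 [ 0.46613552 -0.22807709  0.043792  ] ((465.74139404296875, -232.53170776367188), (134.33047485351562, 8.48948860168457), 85.33700561523438) [ 0.07434222  0.9972328   0.4661355  -0.22807708]
```

View pics/w3.png

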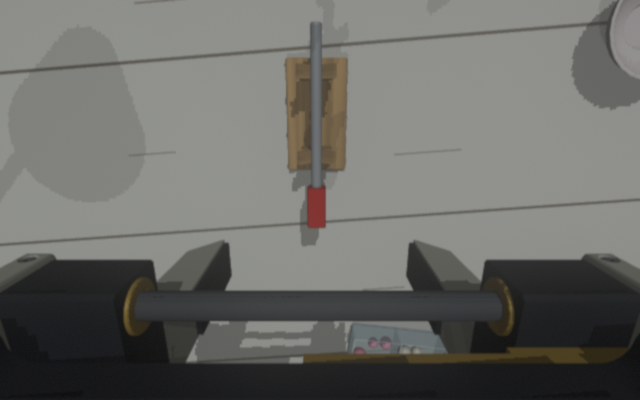

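The handle is at (316,205) and the rod runs straight up the image to (316,22). The axis yaw matches the tool to 0.1°. I'll descend and grip.

Request:
step_arm --deltas "-5 -20.5 -25 0; -5 -20.5 -50 0; -5 -20.5 -75 0; -5 -20.5 -100 0; -5 -20.5 -125 0; -5 -20.5 -138 0; -5 -20.5 -146 0; -5 -20.5 -146 0; -5 -20.5 -146 0; -5 -20.5 -146 0"

```text
time: 4.47
position: [0.4597, -0.327, 0.0234]
tool_rot: [[0.075, 0.997, 0.001], [0.997, -0.075, 0.001], [0.001, 0.001, -1.0]]
contact_force: [0.2, 0.4, -1.0]
grip_width: 1.003
```

Request:
step_arm --deltas "0 0 0 0; 0 0 0 0; 0 0 0 0; 0 0 0 0; 0 0 0 0; 0 0 0 0; 0 0 0 0; 0 0 0 0; 0 0 0 0; 0 0 0 0; 0 0 0 0; 0 0 0 0" --gripper 0 --grip_force 60

```text
time: 5.47
position: [0.4597, -0.327, 0.0235]
tool_rot: [[0.075, 0.997, 0.001], [0.997, -0.075, 0.001], [0.001, 0.001, -1.0]]
contact_force: [-0.3, -0.5, 0.6]
grip_width: 0.18
```

```bash
cat > hole.py <<'E'
from h import *
yaw=np.radians(14.); ex=np.array([np.cos(yaw),np.sin(yaw)]); ey=np.array([-np.sin(yaw),np.cos(yaw)])
for n,(u0,v0),C in [('side',(342,223),(.5947,.0006)),('scene',(317,232),(.5999,.003))]:
    c=dict(np.load(n+'0.npz')); hsv=cv2.cvtColor(c['pixels'],cv2.COLOR_RGB2HSV).astype(int)
    pat=hsv[v0-9:v0+10,u0-9:u0+10]
    m=(pat[...,1]<110)
    k,l,st,ce=cv2.connectedComponentsWithStats(m.astype(np.uint8))
    i=l[9,9] or 1+np.argmin(np.hypot(*(ce[1:]-9).T))
    print(n,st[i],ce[i]+[u0-9,v0-9])
    x,y,w,h=st[i,:4]; 
    for u,v in [ce[i]+[u0-9,v0-9],(x+w/2-.5+u0-9,y+h/2-.5+v0-9)]:
        d=np.array([(u-c['cx'])/c['fx'],-(v-c['cy'])/c['fy'],-1]); R,t=c['pose'][:3,:3],c['pose'][:3,3]; d=R@d
        s=(0.032-t[2])/d[2]; p=t+s*d; r=p[:2]-C
        print(' z-plane: bead x %.1f y %.1f'%(r@ex*1e3,r@ey*1e3))
        f=np.array(C)-.030*ey; s=((f-t[:2])@ey)/(d[:2]@ey); p=t+s*d
        print(' face: bead x %.1f z %.1f'%((p[:2]-C)@ex*1e3,p[2]*1e3))
E
python3 hole.py
```

```text
side [ 7  6  6  8 25] [341.96 223.8 ]
 z-plane: bead x -2.7 y -29.8
 face: bead x -2.8 z 32.2
 z-plane: bead x -1.1 y -29.8
 face: bead x -1.3 z 32.3
scene [ 6  6  6  9 31] [316.4516129  232.70967742]
 z-plane: bead x -5.0 y -30.3
 face: bead x -5.3 z 31.4
 z-plane: bead x -4.4 y -30.7
 face: bead x -5.1 z 30.3
```

The two views put the hole at about bead x = -3 to -4 mm, 32 mm high. I'll lift and bring the tip about 20 mm short of the bead.

Request:
step_arm --deltas "0 0 10 0; 0 0 25 0; 0 0 45 0; 10 5 60 1; 30 20 60 3; 55 36 60 5.5; 80 53 60 8; 105 70 60 10.5; 130 87 60 13; 155 104 60 15.5; 175 117 60 17.5; 184.7 124 60 18.3; 184.7 124 60 18.3; 184.7 124 60 18.3; 184.7 124 60 18.3"

```text
time: 6.72
position: [0.6427, -0.205, 0.0837]
tool_rot: [[-0.239, 0.971, -0.001], [0.971, 0.239, -0.0], [0.0, -0.001, -1.0]]
contact_force: [0.0, -0.6, 0.0]
grip_width: 0.003
```

```bash
python3 - <<'E'
from h import *
c=wsnap('w4'); s=snap('side','s4.png'); np.savez('s4.npz',**s); s2=snap('scene','c4.png'); np.savez('c4.npz',**s2)
b=cv2.imread('pics/s4.png'); a=cv2.imread('pics/c4.png')
z=lambda i,x,y,w,h,f:cv2.convertScaleAbs(cv2.resize(i[y:y+h,x:x+w],None,fx=f,fy=f,interpolation=cv2.INTER_CUBIC),alpha=1.6)
cv2.imwrite('pics/z4.png',np.hstack([z(b,290,170,130,170,3),z(a,220,190,130,170,3)]))
E
```

```text
t 6.7167 tcp [ 0.6427 -0.205   0.0837] yaw 103.83 f [ 0.  -0.6  0. ]
```

View pics/z4.png

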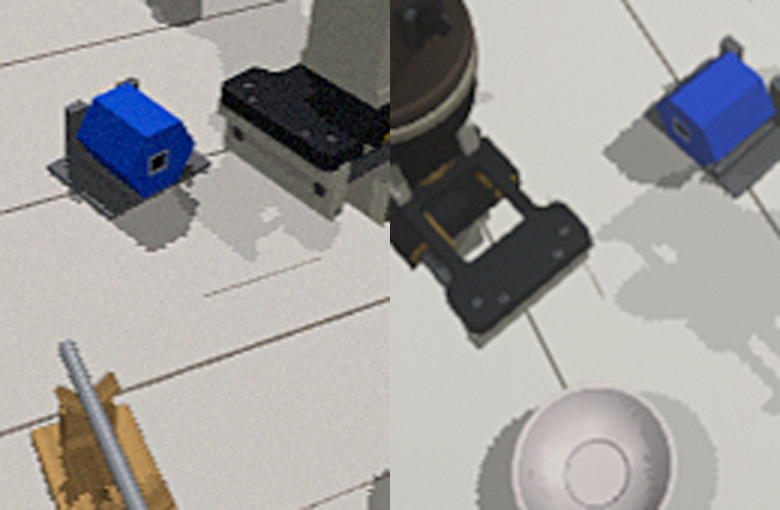

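View pics/w4.png

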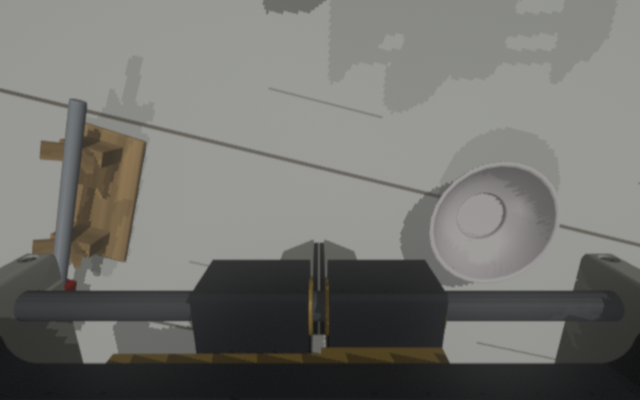

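The fingers are shut empty (width 0.003), so the mandrel is still in the rest. I probably lifted before the grip force had built up. I'll check where it is now.

```bash
cat > m3.py <<'E'
from h import *
for f in ['side0','s4']:
    c=dict(np.load(f+'.npz')); P=cloud(c); hsv=cv2.cvtColor(c['pixels'],cv2.COLOR_RGB2HSV); H,S,V=[hsv[...,i].astype(int) for i in range(3)]
    b=((H<6)|(H>174))&(S>140)&(P[...,2]>0.03)&(P[...,1]<-.25)
    q=P[b]; print(f,'handle',b.sum(),np.percentile(q,[2,50,98],axis=0).round(4).tolist())
    r=(S<90)&(P[...,2]>.041)&(P[...,2]<.06)&(P[...,0]>.43)&(P[...,0]<.51)&(P[...,1]<-.16)&(P[...,1]>-.3)
    q=P[r]; print(cv2.fitLine(q.astype(np.float32),cv2.DIST_HUBER,0,.01,.01).ravel().round(4), q[:,1].max())
E
python3 m3.py; python3 -c "
import cv2
b=cv2.imread('pics/s4.png'); cv2.imwrite('pics/z5.png',cv2.convertScaleAbs(cv2.resize(b[270:400,270:430],None,fx=4,fy=4),alpha=1.6))"
```

```text
side0 handle 470 [[0.4482, -0.3491, 0.0354], [0.4566, -0.3337, 0.0484], [0.4666, -0.3109, 0.0508]]
[ 7.140e-02  9.974e-01 -7.000e-04  4.641e-01 -2.386e-01  4.390e-02] -0.1665652307855327
s4 handle 479 [[0.4484, -0.3493, 0.0353], [0.4567, -0.3329, 0.0485], [0.6221, -0.2642, 0.4624]]
[ 0.0712  0.9975  0.0016  0.4641 -0.2393  0.044 ] -0.16674123166412952
```

View pics/z5.png

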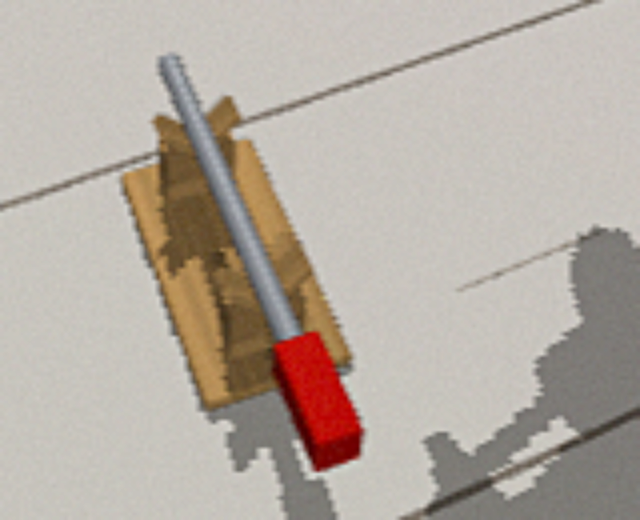

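The mandrel hasn't moved. I'll go back with the fingers half open and give the grip more time.

Request:
step_arm --deltas "-5 -5 20 0; -25 -18 35 -2; -50 -34 35 -5; -80 -54 35 -8; -110 -74 35 -11; -140 -94 35 -14; -165 -110 35 -17; -183.5 -122 35 -18.1; -183.5 -122 35 -18.1; -183.5 -122 35 -18.1; -183.5 -122 15 -18.1; -183.5 -122 -5 -18.1; -183.5 -122 -25 -18.1; -183.5 -122 -45 -18.1; -183.5 -122 -57 -18.1; -183.5 -122 -62 -18.1; -183.5 -122 -62 -18.1; -183.5 -122 -62 -18.1" --gripper 50

```text
time: 8.37
position: [0.4603, -0.3267, 0.0222]
tool_rot: [[0.074, 0.997, 0.001], [0.997, -0.074, 0.0], [0.0, 0.001, -1.0]]
contact_force: [-0.2, -0.1, -0.7]
grip_width: 0.5
```

Request:
step_arm --deltas "0 0 0 0; 0 0 0 0; 0 0 0 0; 0 0 0 0; 0 0 0 0; 0 0 0 0; 0 0 0 0; 0 0 0 0; 0 0 0 0; 0 0 0 0; 0 0 0 0; 0 0 0 0; 0 0 0 0; 0 0 0 0" --gripper 0 --grip_force 60

```text
time: 9.53
position: [0.4603, -0.3267, 0.0222]
tool_rot: [[0.074, 0.997, 0.001], [0.997, -0.074, 0.0], [0.0, 0.001, -1.0]]
contact_force: [0.7, -0.9, -0.7]
grip_width: 0.002
```

Shut empty again, so the pads are missing the handle. I'll look.

```bash
python3 - <<'E'
from h import *
c=wsnap('w6'); s=snap('side','s6.png'); np.savez('s6.npz',**s); 
b=cv2.imread('pics/s6.png'); a=cv2.imread('pics/w6.png')
z=lambda i,x,y,w,h,f:cv2.convertScaleAbs(cv2.resize(i[y:y+h,x:x+w],None,fx=f,fy=f,interpolation=cv2.INTER_CUBIC),alpha=1.6)
cv2.imwrite('pics/z6.png',z(b,260,230,190,170,4)[:600,:800]); cv2.imwrite('pics/z6w.png',z(a,0,0,640,400,1.2))
E
```

```text
t 9.5333 tcp [ 0.4603 -0.3267  0.0222] yaw 85.78 f [ 0.7 -0.9 -0.7]
```

View pics/z6.png

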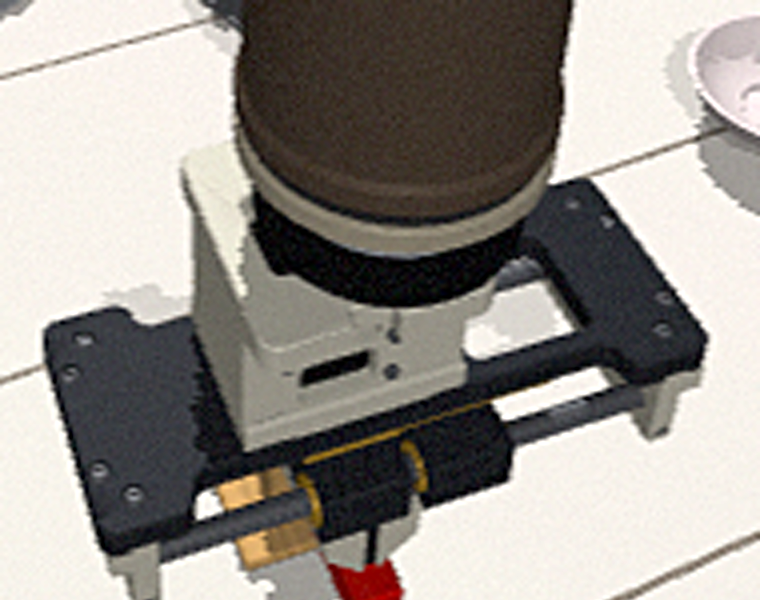

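View pics/z6w.png

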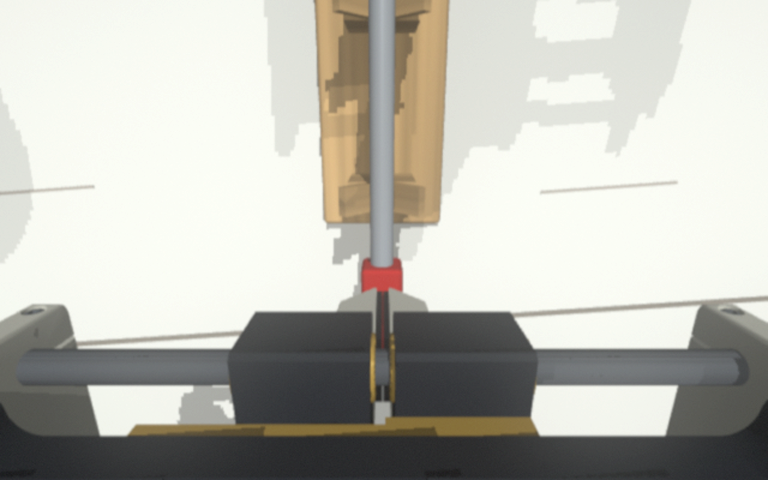

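```bash
python3 - <<'E'
from h import *
for f in ['w3','w6']:
    c=dict(np.load(f+'.npz')); he=c['hand_eye']
    p=np.linalg.inv(he)
    for t in [(0,0,0),(0,0,-.019),(0.0095,0,0),(0.0095,0.009,0)]:
        q=p@np.array([*t,1]); print(f,t,'pix',(c['cx']+c['fx']*q[0]/-q[2]).round(1),(c['cy']-c['fy']*q[1]/-q[2]).round(1),'depth',-q[2].round(3))
    Q=cloud(c,he)  # tool coords
    if f=='w6':
        for v in range(215,300,6): print(v,[tuple((Q[v,u]*1000).round(0).astype(int)) for u in (285,300,312,318,324,340)])
    else:
        for v in range(240,300,8): print(v,[tuple((Q[v,u]*1000).round(0).astype(int)) for u in (180,200,215,225,410,420)])
E
```

```text
w3 (0, 0, 0) pix 320.1 239.2 depth 0.201
w3 (0, 0, -0.019) pix 320.2 253.5 depth 0.183
w3 (0.0095, 0, 0) pix 320.1 224.4 depth 0.198
w3 (0.0095, 0.009, 0) pix 335.4 224.4 depth 0.198
240 [(np.int64(-77), np.int64(-160), np.int64(170)), (np.int64(-76), np.int64(-137), np.int64(170)), (np.int64(-76), np.int64(-119), np.int64(169)), (np.int64(-76), np.int64(-108), np.int64(169)), (np.int64(-77), np.int64(104), np.int64(171)), (np.int64(-76), np.int64(115), np.int64(169))]
248 [(np.int64(-86), np.int64(-160), np.int64(169)), (np.int64(12), np.int64(-58), np.int64(-38)), (np.int64(12), np.int64(-51), np.int64(-37)), (np.int64(10), np.int64(-47), np.int64(-34)), (np.int64(9), np.int64(45), np.int64(-31)), (np.int64(12), np.int64(48), np.int64(-37))]
256 [(np.int64(-96), np.int64(-162), np.int64(169)), (np.int64(12), np.int64(-55), np.int64(-46)), (np.int64(10), np.int64(-49), np.int64(-42)), (np.int64(7), np.int64(-47), np.int64(-36)), (np.int64(5), np.int64(45), np.int64(-32)), (np.int64(11), np.int64(46), np.int64(-43))]
264 [(np.int64(12), np.int64(-61), np.int64(-54)), (np.int64(12), n
[... 4940 characters left out ...]
4(-109)), (np.int64(8), np.int64(-1), np.int64(-66)), (np.int64(10), np.int64(1), np.int64(-69)), (np.int64(37), np.int64(4), np.int64(-113))]
293 [(np.int64(37), np.int64(-9), np.int64(-115)), (np.int64(37), np.int64(-5), np.int64(-115)), (np.int64(34), np.int64(-2), np.int64(-111)), (np.int64(32), np.int64(-1), np.int64(-108)), (np.int64(32), np.int64(1), np.int64(-107)), (np.int64(37), np.int64(4), np.int64(-115))]
299 [(np.int64(36), np.int64(-9), np.int64(-116)), (np.int64(36), np.int64(-5), np.int64(-116)), (np.int64(33), np.int64(-2), np.int64(-111)), (np.int64(31), np.int64(-1), np.int64(-108)), (np.int64(32), np.int64(1), np.int64(-109)), (np.int64(36), np.int64(4), np.int64(-116))]
```

The wrist range image settles it. The finger ends show up about 31 mm behind the reported TCP, and the gripper body is back by about the same amount. So the fingers closed just above the handle. From here I treat the real fingertips as TCP z + 31 mm. I'll open here, drop 32 mm and grip.

Request:
step_arm --deltas "-1 0 0 0; -1 0 0 0; -1 0 0 0; -1 0 0 0; -1 0 0 0; -1 0 0 0; -1 0 0 0; -1 0 0 0; -1 0 -8 0; -1 0 -16 0; -1 0 -24 0; -1 0 -30 0; -1 0 -32 0; -1 0 -32 0; -1 0 -32 0" --gripper 50

```text
time: 10.88
position: [0.4591, -0.3267, -0.01]
tool_rot: [[0.074, 0.997, 0.0], [0.997, -0.074, 0.0], [0.0, 0.0, -1.0]]
contact_force: [0.3, -0.8, 0.1]
grip_width: 0.497
```

Request:
step_arm --deltas "0 0 0 0; 0 0 0 0; 0 0 0 0; 0 0 0 0; 0 0 0 0; 0 0 0 0; 0 0 0 0; 0 0 0 0; 0 0 0 0; 0 0 0 0" --gripper 0 --grip_force 60

```text
time: 11.72
position: [0.4595, -0.3269, -0.0098]
tool_rot: [[0.074, 0.997, 0.001], [0.997, -0.074, 0.0], [0.0, 0.001, -1.0]]
contact_force: [2.2, -0.3, 2.4]
grip_width: 0.189
```

Gripped: it stopped at 0.189, which matches the handle. Now I'll lift and approach the bead.

Request:
step_arm --deltas "0 0 5 0; 0 0 15 0; 0 0 30 0; 5 3 40 0.5; 20 13 40 2; 42 28 40 4; 66 44 40 6.5; 90 60 40 9; 114 76 40 11.5; 138 92 40 14; 160 107 40 16; 178 119 40 17.6; 185 124 40 18.2; 185 124 28 18.2; 185 124 14 18.2; 185 124 2 18.2; 185 124 -6 18.2; 185 124 -8 18.2; 185 124 -8 18.2; 185 124 -8 18.2"

```text
time: 13.38
position: [0.6442, -0.2036, -0.0178]
tool_rot: [[-0.24, 0.971, 0.001], [0.971, 0.24, 0.0], [0.0, 0.001, -1.0]]
contact_force: [0.0, -0.5, -1.2]
grip_width: 0.19
```

```bash
cat > look.py <<'E'
from h import *
import sys
n=sys.argv[1]
c=wsnap('w'+n); s=snap('side','s%s.png'%n); np.savez('s%s.npz'%n,**s); s2=snap('scene','c%s.png'%n); np.savez('c%s.npz'%n,**s2)
b=cv2.imread('pics/s%s.png'%n); a=cv2.imread('pics/c%s.png'%n)
z=lambda i,x,y,w,h,f:cv2.convertScaleAbs(cv2.resize(i[y:y+h,x:x+w],None,fx=f,fy=f,interpolation=cv2.INTER_CUBIC),alpha=1.6)
cv2.imwrite('pics/z%s.png'%n,np.hstack([z(b,300,180,100,130,4),z(a,260,180,100,130,4)]))
E
python3 look.py 7
```

```text
t 13.3833 tcp [ 0.6442 -0.2036 -0.0178] yaw 103.91 f [ 0.  -0.5 -1.2]
```

View pics/z7.png

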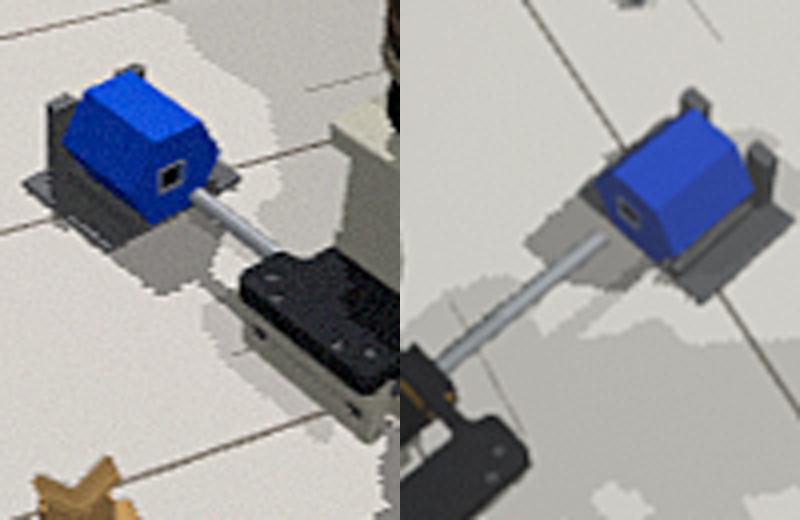

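View pics/w7.png

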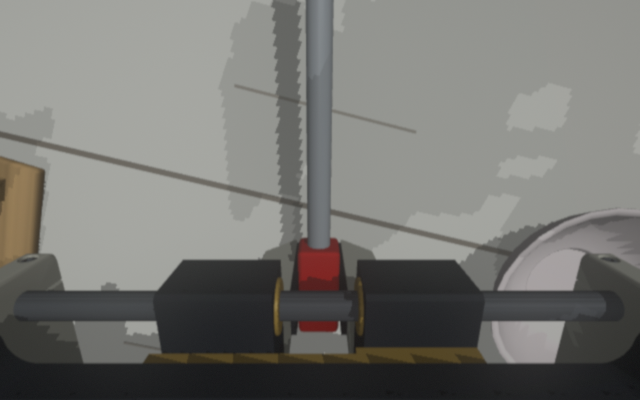

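```bash
cat > rel.py <<'E'
from h import *
import sys
n=sys.argv[1]; yaw=np.radians(float(sys.argv[2]) if len(sys.argv)>2 else 14.); ex=np.array([np.cos(yaw),np.sin(yaw),0]); ey=np.array([-np.sin(yaw),np.cos(yaw),0])
o=arm.get_obs(); T=o['position']; a=np.radians(float(sys.argv[3])) if len(sys.argv)>3 else np.arctan2(o['tool_rot'][1][0],o['tool_rot'][0][0])
A=[];B=[]
for f,(u0,v0) in [('s',(342.5,224)),('c',(316.7,232.3))]:
    c=dict(np.load(f+n+'.npz')); P=cloud(c); hsv=cv2.cvtColor(c['pixels'],cv2.COLOR_RGB2HSV).astype(int)
    # hole: weighted centroid of low-saturation rim+dark inside the blue face, (bounding box too)
    ui,vi=int(round(u0)),int(round(v0)); pat=hsv[vi-8:vi+9,ui-8:ui+9]
    blue=(pat[...,0]>105)&(pat[...,0]<130)&(pat[...,1]>110)
    k,l,st,ce=cv2.connectedComponentsWithStats((~blue).astype(np.uint8),connectivity=4)
    i=l[8,8]; hc=ce[i]+[ui-8,vi-8]; print(f,'hole px',hc.round(2),st[i])
    # rod pixels by 3D box round nominal
    r=(c['range_z']>0)&(P[...,2]>.018)&(P[...,2]<.05); d=P-T; along=d[...,0]*np.cos(a)+d[...,1]*np.sin(a); lat=-d[...,0]*np.sin(a)+d[...,1]*np.cos(a)
    r&=(along>.05)&(along<.175)&(abs(lat)<.02)&~((hsv[...,0]>105)&(hsv[...,0]<130)&(hsv[...,1]>110))
    k,l,st,ce=cv2.connectedComponentsWithStats(r.astype(np.uint8)); i=1+np.argmax(st[1:,4]); v,u=np.nonzero(l==i)
    L=cv2.fitLine(np.stack([u,v],1).astype(np.float32),cv2.DIST_L2,0,.01,.01).ravel()
    dirn,p0=L[:2],L[2:]; nrm=np.array([-dirn[1],dirn[0]]); off=(hc-p0)@nrm
    s=(np.stack([u,v],1)-p0)@dirn; q=P[l==i]
    print('  rod n',len(u),'max along',along[l==i].max().round(4),'lat med',np.median(lat[l==i]).round(4),'hole offset px',off.round(2))
    # jacobian at hole entry
    Ti=np.linalg.inv(c['pose'])
    def pr(x):
        y=Ti[:3,:3]@x+Ti[:3,3]; return np.array([c['cx']+c['fx']*y[0]/-y[2], c['cy']-c['fy']*y[1]/-y[2]])
    h0=np.array([.6004,-.0265,.032]); J=[(pr(h0+.001*e)-pr(h0))@nrm for e in (ex,np.array([0,0,1]))]
    A.append(J);B.append(off); print('  px/mm x,z',np.round(J,3))
print('hole minus rod axis (bead x, z) mm',np.linalg.solve(A,B).round(2))
A=np.array(A);B=np.array(B); print('if dz=0: dx',(B/A[:,0]).round(2))
E
python3 rel.py 7
```

```text
s hole px [341.45 223.55] [  0   0  17  17 244]
  rod n 120 max along 0.1595 lat med 0.0049 hole offset px 0.15
  px/mm x,z [-0.354 -0.304]
c hole px [316.45 232.71] [ 5  5  6  9 31]
  rod n 251 max along 0.1603 lat med -0.0023 hole offset px 0.23
  px/mm x,z [ 0.426 -0.182]
hole minus rod axis (bead x, z) mm [ 0.22 -0.75]
if dz=0: dx [-0.42  0.54]
```

```bash
cat >> rel.py <<'E'
E
sed -i "s#    s=(np.stack#    im=cv2.convertScaleAbs(cv2.cvtColor(c['pixels'],cv2.COLOR_RGB2BGR),alpha=1.6); x0,y0=int(hc[0])-40,int(hc[1])-35; z=cv2.resize(im[y0:y0+80,x0:x0+100],None,fx=4,fy=4,interpolation=cv2.INTER_NEAREST); m=(np.array([p0-200*dirn,p0+200*dirn])-[x0,y0]+.5)*4; cv2.line(z,tuple(int(t) for t in m[0]),tuple(int(t) for t in m[1]),(0,255,0),1); cv2.imwrite('pics/r%s%s.png'%(f,n),z); print('  dir',dirn,'p0',p0)\n    s=(np.stack#" rel.py
sed -i "s/    blue=.*/    blue=pat[...,1]>=110/" rel.py
python3 rel.py 7; python3 -c "
import cv2,numpy as np
cv2.imwrite('pics/r7.png',np.hstack([cv2.imread('pics/rs7.png'),cv2.imread('pics/rc7.png')]))"
```

```text
s hole px [341.46 223.55] [  0   0  17  17 247]
  dir [0.7992678 0.600975 ] p0 [357.875   235.70833]
  rod n 120 max along 0.1595 lat med 0.0049 hole offset px 0.15
  px/mm x,z [-0.354 -0.304]
c hole px [316.45 232.71] [ 5  5  6  9 31]
  dir [ 0.77594423 -0.6308015 ] p0 [289.2709  254.50996]
  rod n 251 max along 0.1603 lat med -0.0023 hole offset px 0.23
  px/mm x,z [ 0.426 -0.182]
hole minus rod axis (bead x, z) mm [ 0.22 -0.76]
if dz=0: dx [-0.43  0.54]
```

View pics/r7.png

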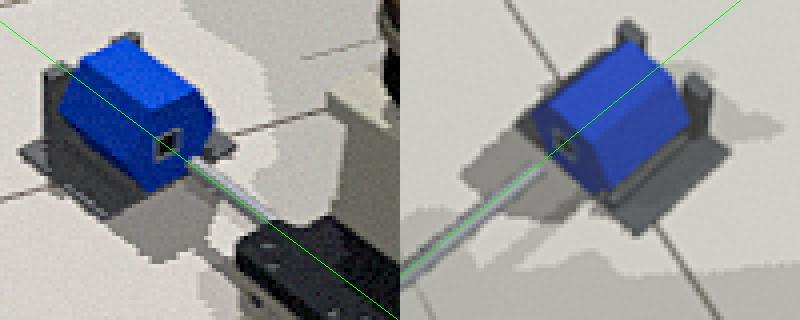

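```bash
python3 - <<'E'
from h import *
out=[]
for f,x0,y0 in [('s',335,215),('c',265,215)]:
    c=dict(np.load(f+'7.npz')); P=cloud(c)
    im=cv2.convertScaleAbs(cv2.cvtColor(c['pixels'],cv2.COLOR_RGB2BGR),alpha=1.8)
    z=cv2.resize(im[y0:y0+50,x0:x0+60],None,fx=8,fy=8,interpolation=cv2.INTER_NEAREST)
    for k in range(0,50,10): cv2.putText(z,str(y0+k),(0,k*8+8),0,.35,(0,0,255))
    for k in range(0,60,10): cv2.putText(z,str(x0+k),(k*8,396),0,.35,(0,0,255))
    out.append(z[:,:400] if f=='s' else z[:,:400])
    if f=='c':
        print((P[228:260:3,270:318:4,2]*1000).round(0).astype(int))
cv2.imwrite('pics/m7.png',np.hstack(out))
E
```

```text
[[-1 -1  1 -1  1  1  1 -1  1  3 27 41]
 [ 0  2 -2  0  2 -2  0  1  0 -2 11 30]
 [ 2  1  2  2 -1  1 -1  1  1  0 -1 16]
 [-2  0  2  0  0 -2 -1  2 -1  0  1  1]
 [ 1  2  1  1 -3  2  0 -1 -1 36 35  0]
 [-1  0  1  0 -2 -2  0  1 37 35 -1  1]
 [-3  1  1  3  1  1  2 37 35  0 -1  3]
 [ 0  2 -2 -1 -2  1 38 35 -1  1 -2  2]
 [-1  0  0 -2 -1 36 36  2 -1  1  0  0]
 [-1  2  0 -2 36 36  0  1 -1  1  1  3]
 [-1  1  1 36 36 -2  1  1  0 -1  1  0]]
```

View pics/m7.png

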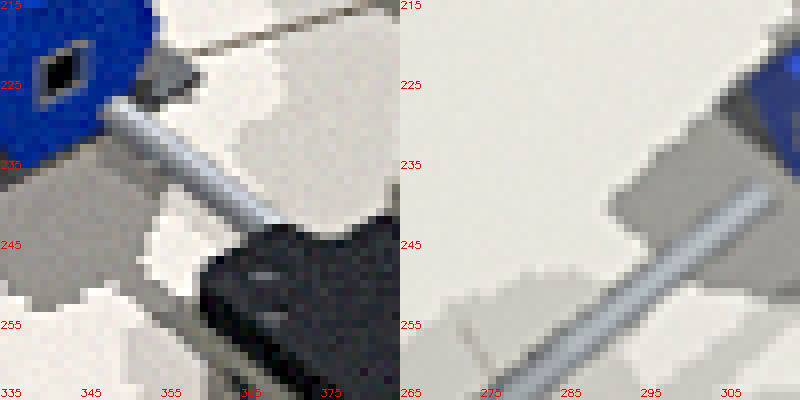

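```bash
sed -i "s/r&=(along>.05)&(along<.175)&(abs(lat)<.02)/r\&=(along>.06)\&(along<.158)\&(abs(lat)<.012)\&(P[...,2]<.042)/; s/cv2.DIST_L2/cv2.DIST_HUBER/; s/pat\[...,1\]>=110/pat[...,1]>=130/" rel.py && sed -i "s/i=l\[8,8\]; hc/i=1+np.argmin(np.hypot(*(ce[1:]-8).T)); hc/" rel.py && python3 rel.py 7; python3 -c "
import cv2,numpy as np
cv2.imwrite('pics/r7.png',np.hstack([cv2.imread('pics/rs7.png'),cv2.imread('pics/rc7.png')]))
c=dict(np.load('s7.npz'));print(cv2.cvtColor(c['pixels'],cv2.COLOR_RGB2HSV)[216:232,334:352,1])"
```

```text
s hole px [342.16 224.04] [ 6  5  6  8 25]
  dir [0.808645  0.5882969] p0 [358.20663 235.96794]
  rod n 115 max along 0.1571 lat med 0.005 hole offset px -0.21
  px/mm x,z [-0.351 -0.307]
c hole px [316.78 233.16] [ 5  5  7  9 37]
  dir [ 0.7762297 -0.6304502] p0 [291.03214 253.10022]
  rod n 222 max along 0.1575 lat med -0.0023 hole offset px 0.76
  px/mm x,z [ 0.426 -0.182]
hole minus rod axis (bead x, z) mm [ 1.39 -0.92]
if dz=0: dx [0.58 1.78]
[[252 255 229 255 242 255 255 255 255 223 242 231 255 227 249 255 255 252]
 [255 255 232 255 255 255 235 255 255 248 255 255 255 255 252 255 242 242]
 [241 252 247 255 255 255 252 255 255 248 255 255 255 215 239 243 255 255]
 [255 247 255 243 252 246 255 255 223 255 252 225 255 245 255 245 255 242]
 [249 255 240 252 249 252 255 255 255 172  19  22 135 255 255 255 255 255]
 [249 232 255 245 255 255 255 180  28  26 148 155 185 255 255 255 227 255]
 [241 252 255 255 255 169  30  30  57   0 140 112 194 226 255 242 255 239]
 [252 225 255 249 255 134  54 179   0   0 124 127 191 255 255 252 246 255]
 [228 255 255 249 255 131  61 255 255 255 131 117 187 255 226 248 255 230]
 [252 248 219 255 255 139  67 255 255  26  33  80 252 255 255 255 255 195]
 [252 230 255 219 240 145  59  41  13  60 144 190 255 255 255 219 230 179]
 [252 255 248 255 255 136  12  43 152 186 255 245 255 255 155  26  12   4]
 [239 255 255 252 255 171 120 205 255 255 239 255 255 161  30   9  10  15]
 [255 245 232 255 255 249 255 255 248 249 245 236 255  75  21   6  11  10]
 [255 255 232 255 255 252 255 252 245 255 255 255 255 210  65  12  10  14]
 [252 252 255 255 255 242 255 255 242 236 255 255 234 182  41   9  24  17]]
```

View pics/r7.png

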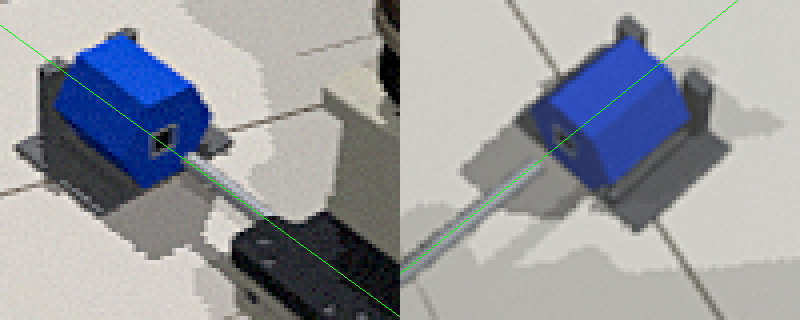

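The corrected line fit puts the hole about +1.4 mm in bead x and -0.4 mm in z from the rod axis. I'll apply that, move 14 mm closer and look again.

Request:
step_arm --deltas "0 3 -0.4 0; -1 7 -0.4 0; -1.6 11 -0.4 0; -2 13.9 -0.4 0; -2 13.9 -0.4 0; -2 13.9 -0.4 0; -2 13.9 -0.4 0"

```text
time: 14.12
position: [0.643, -0.1894, -0.0174]
tool_rot: [[-0.241, 0.97, 0.002], [0.97, 0.241, -0.0], [-0.001, 0.002, -1.0]]
contact_force: [-0.5, -1.3, -1.0]
grip_width: 0.193
```

```bash
python3 look.py 8 && python3 rel.py 8; python3 - <<'E'
from h import *
out=[]
for f,x0,y0 in [('s',330,210),('c',290,215)]:
    c=dict(np.load(f+'8.npz'))
    im=cv2.convertScaleAbs(cv2.cvtColor(c['pixels'],cv2.COLOR_RGB2BGR),alpha=1.8)
    out.append(cv2.resize(im[y0:y0+40,x0:x0+40],None,fx=10,fy=10,interpolation=cv2.INTER_NEAREST))
cv2.imwrite('pics/m8.png',np.hstack(out))
E
```

```text
t 14.1167 tcp [ 0.643  -0.1894 -0.0174] yaw 103.96 f [-0.5 -1.3 -1. ]
s hole px [345.19 226.03] [ 5  4 12 13 73]
  dir [0.80069655 0.59907013] p0 [353.3242  231.49738]
  rod n 105 max along 0.1576 lat med 0.0046 hole offset px 0.49
  px/mm x,z [-0.353 -0.304]
c hole px [313.51 234.95] [  0   3  12  14 106]
  dir [ 0.7741142 -0.633046 ] p0 [296.37708 249.60335]
  rod n 217 max along 0.1575 lat med -0.0024 hole offset px -0.5
  px/mm x,z [ 0.426 -0.181]
hole minus rod axis (bead x, z) mm [-1.24 -0.18]
if dz=0: dx [-1.39 -1.16]
```

View pics/m8.png

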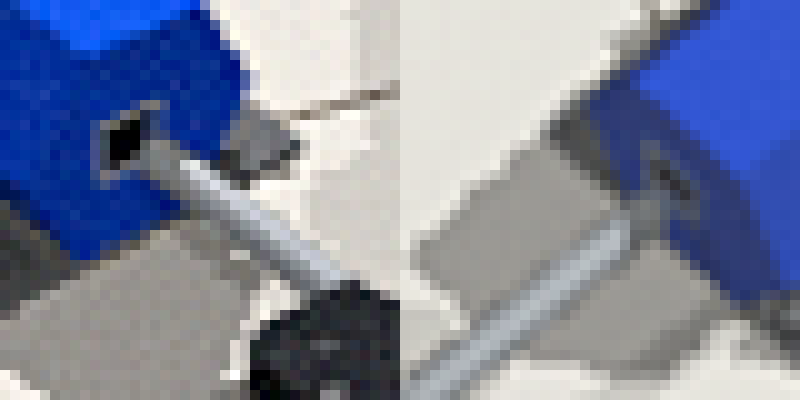

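```bash
python3 - <<'E'
import numpy as np
for hs,hc in [((342.6,224.0),(316.8,233.0)),((342.16,224.04),(316.45,232.7))]:
    a=(np.array(hs)-[353.3242,231.49738])@[-.59907,.8007]; b=(np.array(hc)-[296.37708,249.60335])@[.633046,.7741142]
    print(a,b,np.linalg.solve([[-.353,-.304],[.426,-.181]],[a,b]))
E
```

```text
0.4213943280000034 0.07575881175001697 [-0.27529742 -1.06649454]
0.7170131279999961 -0.3780415482500068 [-1.26529371 -0.88935674]
```

I'll correct slightly (x -0.4, z -0.9) and feel forward slowly for 10 mm.

Request:
step_arm --deltas "-0.6 0.8 -1 0; -0.9 2 -1 0; -1.2 3.2 -1 0; -1.5 4.4 -1 0; -1.8 5.6 -1 0; -2.1 6.8 -1 0; -2.4 8 -1 0; -2.6 8.8 -1 0; -2.8 9.6 -1 0; -2.8 9.6 -1 0"

```text
time: 15.1
position: [0.6401, -0.1798, -0.0185]
tool_rot: [[-0.241, 0.97, 0.002], [0.97, 0.241, 0.0], [-0.0, 0.002, -1.0]]
contact_force: [0.3, -0.1, -0.9]
grip_width: 0.193
```

```bash
python3 look.py 9 && python3 - <<'E'
from h import *
out=[]
for f,x0,y0 in [('s',325,200),('c',290,205)]:
    c=dict(np.load(f+'9.npz'))
    im=cv2.convertScaleAbs(cv2.cvtColor(c['pixels'],cv2.COLOR_RGB2BGR),alpha=1.8)
    out.append(cv2.resize(im[y0:y0+50,x0:x0+50],None,fx=8,fy=8,interpolation=cv2.INTER_NEAREST))
cv2.imwrite('pics/m9.png',np.hstack(out))
E
```

```text
t 15.1 tcp [ 0.6401 -0.1798 -0.0185] yaw 103.95 f [ 0.3 -0.1 -0.9]
```

View pics/m9.png

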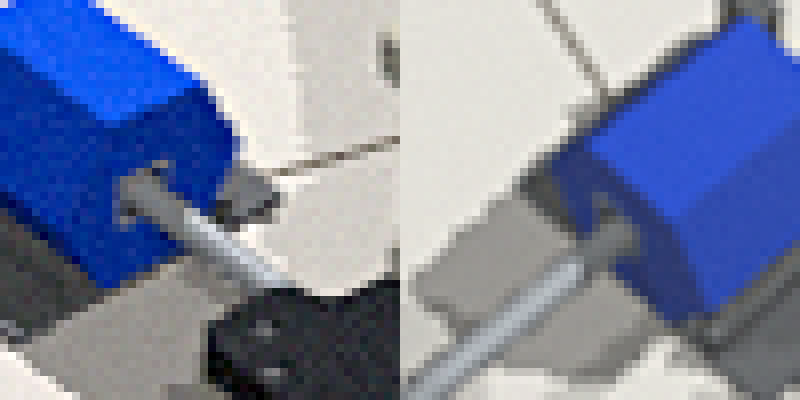

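The tip is at the hole mouth with no force. I'll go on gently.

Request:
step_arm --deltas "-0.3 1.2 0 0; -0.6 2.4 0 0; -0.9 3.6 0 0; -1.2 4.8 0 0; -1.5 6 0 0; -1.8 7.2 0 0; -2 8 0 0; -2 8 0 0"

```text
time: 15.92
position: [0.6381, -0.1718, -0.0185]
tool_rot: [[-0.241, 0.97, 0.002], [0.97, 0.241, 0.0], [-0.0, 0.002, -1.0]]
contact_force: [1.0, 0.3, -0.7]
grip_width: 0.192
```

```bash
cat > bead.py <<'E'
from h import *
import sys
for n in sys.argv[1:]:
  for f in 'sc':
    c=dict(np.load(f+n+'.npz')) if n!='0' else dict(np.load({'s':'side0','c':'scene0'}[f]+'.npz')); P=cloud(c); hsv=cv2.cvtColor(c['pixels'],cv2.COLOR_RGB2HSV); H,S,V=[hsv[...,i].astype(int) for i in range(3)]
    t=(H>105)&(H<130)&(S>120)&(P[...,2]>.055)&(P[...,2]<.068)&(P[...,0]>.54)&(P[...,0]<.68)&(abs(P[...,1])<.07); q=P[t]
    print(f,n,t.sum(),'mean',(q.mean(0)*1000).round(1),cv2.minAreaRect(q[:,:2].astype(np.float32)*1000)[2])
E
python3 look.py 10; python3 bead.py 0 9 10
```

```text
t 15.9167 tcp [ 0.6381 -0.1718 -0.0185] yaw 103.95 f [ 1.   0.3 -0.7]
s 0 312 mean [593.9  -2.1  59.3] 11.466367721557617
c 0 431 mean [600.6   1.3  59.8] 12.058624267578125
s 9 320 mean [593.7  -1.9  59.2] 15.103018760681152
c 9 434 mean [601.1   1.4  59.8] 13.159674644470215
s 10 314 mean [594.   -1.9  59.3] 14.895024299621582
c 10 435 mean [600.8   1.1  59.8] 15.29987907409668
```

The bead hasn't moved and the tip is about 10 mm inside. Sliding further in.

Request:
step_arm --deltas "-0.7 2.9 0 0; -1.5 5.8 0 0; -2.2 8.7 0 0; -2.9 11.6 0 0; -3.6 14.6 0 0; -4.4 17.5 0 0; -5.1 20.4 0 0; -5.8 23.3 0 0; -6.5 26.2 0 0; -7.3 29.1 0 0; -8 32 0 0; -8.7 34.9 0 0; -9.7 38.8 0 0; -9.7 38.8 0 0"

```text
time: 17.23
position: [0.6283, -0.1322, -0.0185]
tool_rot: [[-0.242, 0.97, 0.002], [0.97, 0.242, 0.0], [0.0, 0.002, -1.0]]
contact_force: [-0.4, -0.7, -2.2]
grip_width: 0.188
```

```bash
python3 look.py 11; python3 bead.py 11
```

```text
t 17.2333 tcp [ 0.6283 -0.1322 -0.0185] yaw 103.98 f [-0.4 -0.7 -2.2]
s 11 313 mean [594.2  -2.1  59.2] 15.840791702270508
c 11 433 mean [600.8   1.4  59.8] 13.93255615234375
```

View pics/z11.png

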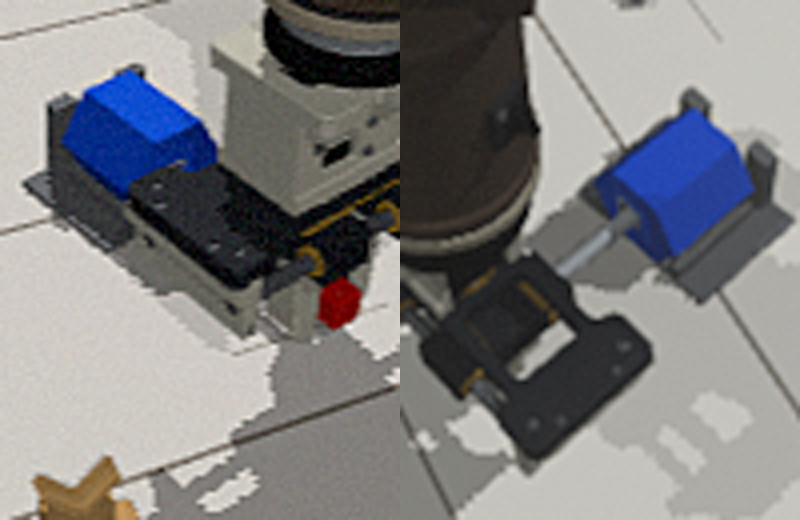

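The rod is in the hole and the bead is undisturbed. Advancing another 55 mm.

Request:
step_arm --deltas "-1 4 0.3 0; -2 8 0.3 0; -3 12 0.3 0; -4 16 0.3 0; -5 20 0.3 0; -6 24 0.3 0; -7 28 0.3 0; -8 32 0.3 0; -9 36 0.3 0; -10 40 0.3 0; -11 44 0.3 0; -12 48 0.3 0; -13 52 0.3 0; -13.3 53.4 0.3 0; -13.3 53.4 0.3 0; -13.3 53.4 0.3 0"

```text
time: 18.72
position: [0.6153, -0.0801, -0.018]
tool_rot: [[-0.241, 0.971, 0.002], [0.971, 0.241, -0.001], [-0.001, 0.002, -1.0]]
contact_force: [0.1, 0.1, -2.1]
grip_width: 0.192
```

```bash
python3 look.py 12; python3 bead.py 12
```

```text
t 18.7167 tcp [ 0.6153 -0.0801 -0.018 ] yaw 103.95 f [ 0.1  0.1 -2.1]
s 12 105 mean [588.4  17.8  59.5] 17.027076721191406
c 12 440 mean [600.9   1.5  59.7] 15.349397659301758
```

View pics/z12.png

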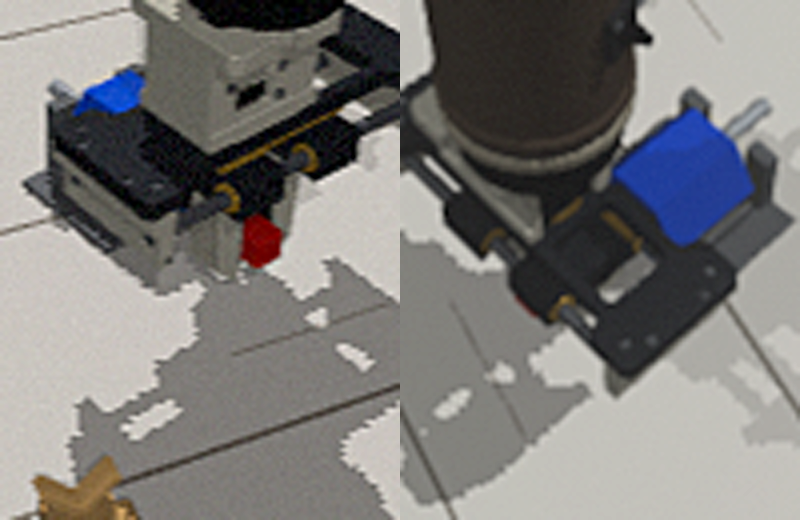

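View pics/w12.png

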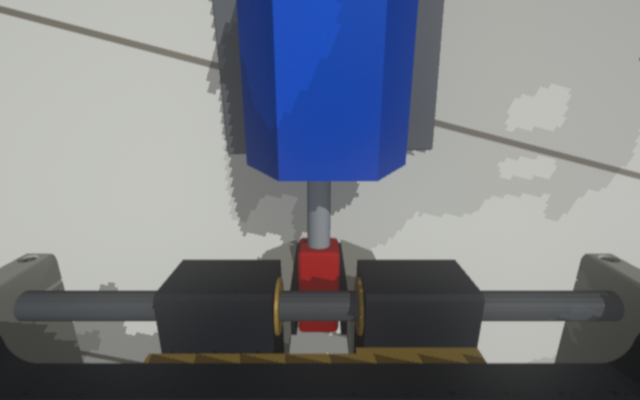

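The rod is through and the tip shows beyond the posts; the bead sits about 3–4 mm from the mandrel's origin. Lifting.

Request:
step_arm --deltas "0 0 1 0; 0 0 2 0; 0 0 3 0; 0 0 5 0; 0 0 7 0; 0 0 10 0; 0 0 14 0; 0 0 19 0; 0 0 25 0; 0 0 32 0; 0 0 40 0; 0 0 50 0; 0 0 60 0; 0 0 70 0; 0 0 80 0; 0 0 90 0; 0 0 97 0; 0 0 100 0; 0 0 100 0; 0 0 100 0"

```text
time: 20.53
position: [0.6151, -0.0804, 0.0818]
tool_rot: [[-0.241, 0.971, 0.002], [0.971, 0.241, -0.001], [-0.001, 0.002, -1.0]]
contact_force: [0.3, 0.7, -3.6]
grip_width: 0.194
```

```bash
python3 look.py 13
```

```text
t 20.5333 tcp [ 0.6151 -0.0804  0.0818] yaw 103.92 f [ 0.3  0.7 -3.6]
```

View pics/w13.png

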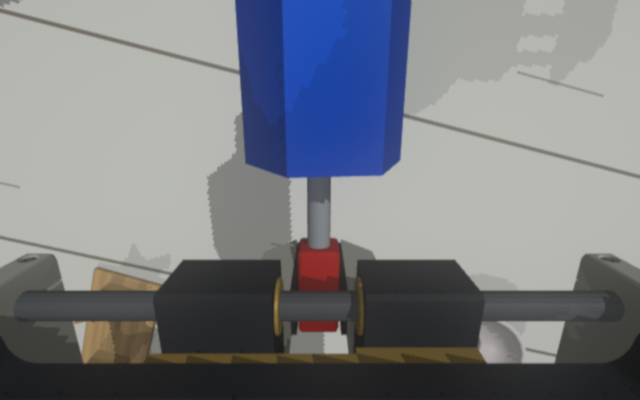

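View pics/c13.png

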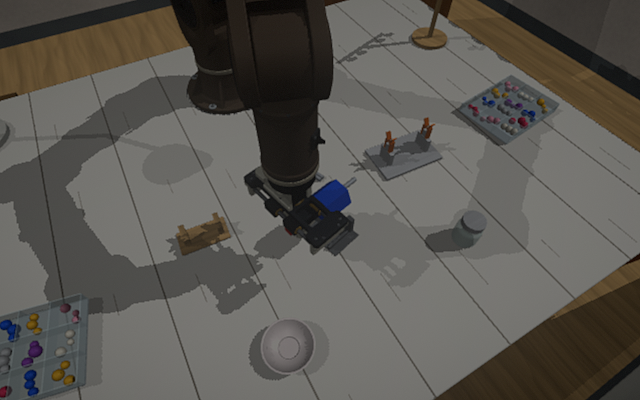

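View pics/s13.png

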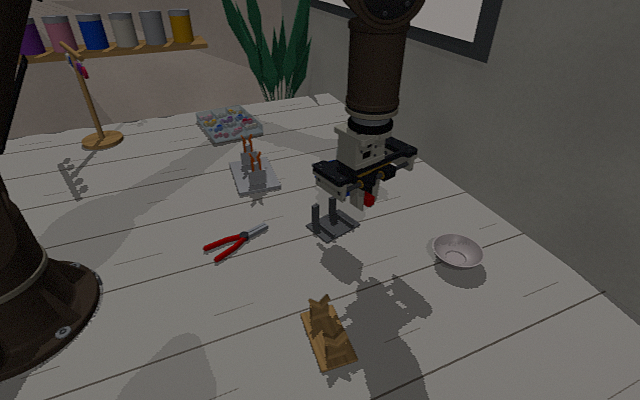

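Lifted and hanging freely. I'll measure the rod in tool coordinates with the wrist camera so the stand target is in the same frame.

```bash
python3 - <<'E'
from h import *
for n in ['w12','w13']:
    c=dict(np.load(n+'.npz')); Q=cloud(c,c['hand_eye'])*1000
    hsv=cv2.cvtColor(c['pixels'],cv2.COLOR_RGB2HSV).astype(int)
    for v in range(184,244,8):
        m=np.abs(Q[v,300:340,2]+53)<9
        u=np.nonzero(m)[0]+300
        q=Q[v,u]; print(v,u.min(),u.max(),'x %.1f y mid %.2f topz %.1f'%(q[:,0].mean(),(q[0,1]+q[-1,1])/2,q[:,2].min()))
    b=(hsv[...,0]>105)&(hsv[...,0]<130)&(hsv[...,1]>120)&(Q[...,2]<-20); print(n,'bead x min',np.percentile(Q[b][:,0],1), 'top z',np.percentile(Q[b][:,2],2))
E
```

```text
184 307 330 x 47.9 y mid -0.60 topz -54.1
192 307 330 x 44.6 y mid -0.58 topz -54.6
200 307 330 x 41.1 y mid -0.59 topz -54.3
208 307 330 x 37.7 y mid -0.59 topz -54.3
216 307 330 x 34.1 y mid -0.59 topz -54.6
224 307 329 x 30.5 y mid -0.81 topz -54.6
232 307 329 x 27.1 y mid -0.82 topz -54.6
240 301 335 x 22.2 y mid -0.80 topz -54.8
w12 bead x min 56.25407264697171 top z -78.70325734794591
184 307 330 x 47.9 y mid -0.60 topz -54.5
192 307 330 x 44.5 y mid -0.55 topz -54.5
200 307 329 x 41.2 y mid -0.81 topz -54.2
208 307 330 x 37.6 y mid -0.59 topz -54.7
216 307 330 x 34.1 y mid -0.59 topz -54.0
224 307 329 x 30.6 y mid -0.78 topz -54.5
232 307 329 x 27.0 y mid -0.82 topz -54.6
240 300 336 x 22.1 y mid -0.80 topz -54.3
w13 bead x min 57.19714148398662 top z -76.62529690763343
```

The rod is parallel and not drooping, at tool y -0.65 and 49.5 mm above the TCP. The bead centre is at mandrel y of about +4 mm. Moving over the stand.

Request:
step_arm --deltas "0 0 12 0; 0 5 26 -0.4; -6 16 38 -1; -15 35 43 -2; -26 58 43 -3.5; -37 82 43 -5; -48 106 43 -6.5; -59 130 43 -8; -70 154 43 -9.5; -81 178 43 -11; -92 202 43 -12.5; -103 226 43 -14; -113 248 43 -15.4; -121 266 43 -16.5; -127 280 43 -17.3; -130 287.6 43 -17.6; -130 287.6 43 -17.6; -130 287.6 43 -17.6; -130 287.6 43 -17.6"

```text
time: 22.27
position: [0.4854, 0.2058, 0.1246]
tool_rot: [[0.066, 0.998, 0.001], [0.998, -0.066, -0.001], [-0.001, 0.001, -1.0]]
contact_force: [0.2, 0.1, -3.2]
grip_width: 0.192
```

```bash
cat > look2.py <<'E'
from h import *
import sys
n=sys.argv[1]
c=wsnap('w'+n); s=snap('side','s%s.png'%n); np.savez('s%s.npz'%n,**s); s2=snap('scene','c%s.png'%n); np.savez('c%s.npz'%n,**s2)
b=cv2.imread('pics/s%s.png'%n); a=cv2.imread('pics/c%s.png'%n)
z=lambda i,x,y,w,h,f:cv2.convertScaleAbs(cv2.resize(i[y:y+h,x:x+w],None,fx=f,fy=f,interpolation=cv2.INTER_CUBIC),alpha=1.6)
cv2.imwrite('pics/z%s.png'%n,np.hstack([z(b,210,90,100,130,4),z(a,350,80,100,130,4)]))
E
python3 look2.py 14
```

```text
t 22.2667 tcp [0.4854 0.2058 0.1246] yaw 86.24 f [ 0.2  0.1 -3.2]
```

View pics/z14.png

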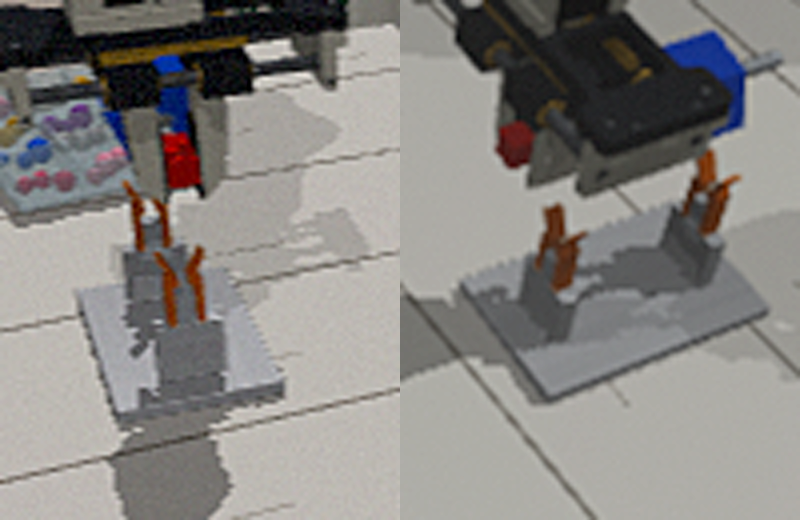

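View pics/w14.png

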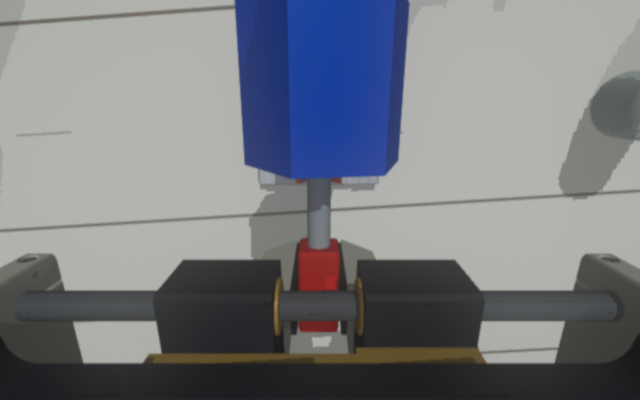

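```bash
python3 - <<'E'
from h import *
c=dict(np.load('w14.npz')); Q=cloud(c,c['hand_eye'])*1000
print(c['hand_eye'].round(5),c['cx'])
hsv=cv2.cvtColor(c['pixels'],cv2.COLOR_RGB2HSV).astype(int)
for v in (190,200,210): print(v,[(u,*Q[v,u].round(1)) for u in (306,307,308,312,318,324,329,330,331)])
o=(hsv[...,0]>4)&(hsv[...,0]<17)&(hsv[...,1]>130)&(Q[...,2]>-10)&(Q[...,2]<60)
o[:, :250]=0;o[:,400:]=0
v,u=np.nonzero(o); print(len(v)); 
for vv in np.unique(v):
    print(vv,u[v==vv].tolist(), Q[vv,u[v==vv]].round(1).tolist()[:1],Q[vv,u[v==vv]].round(1).tolist()[-1:])
g=cv2.cvtColor(c['pixels'],cv2.COLOR_RGB2BGR)[165:200,280:360]; cv2.imwrite('pics/g14.png',cv2.convertScaleAbs(cv2.resize(g,None,fx=8,fy=8,interpolation=cv2.INTER_NEAREST),alpha=1.6))
c=dict(np.load('w1.npz')); Q=cloud(c,c['hand_eye'])*1000; hsv=cv2.cvtColor(c['pixels'],cv2.COLOR_RGB2HSV).astype(int)
o=(hsv[...,0]>4)&(hsv[...,0]<17)&(hsv[...,1]>130); o[230:]=0; v,u=np.nonzero(o)
for vv in np.unique(v): print(vv,u[v==vv].tolist())
E
```

```text
[[ 3.1000e-04  9.5422e-01  2.9911e-01  8.1990e-02]
 [ 1.0000e+00 -6.5000e-04  1.0400e-03 -7.7000e-04]
 [ 1.1800e-03  2.9911e-01 -9.5422e-01 -1.8514e-01]
 [ 0.0000e+00  0.0000e+00  0.0000e+00  1.0000e+00]] 318.4470248016064
190 [(306, np.float64(-4.5), np.float64(-13.0), np.float64(125.6)), (307, np.float64(44.4), np.float64(-5.7), np.float64(-50.1)), (308, np.float64(44.7), np.float64(-5.2), np.float64(-51.2)), (312, np.float64(45.2), np.float64(-3.5), np.float64(-53.1)), (318, np.float64(45.3), np.float64(-1.1), np.float64(-53.3)), (324, np.float64(45.4), np.float64(1.3), np.float64(-53.6)), (329, np.float64(44.7), np.float64(3.4), np.float64(-51.0)), (330, np.float64(44.5), np.float64(3.9), np.float64(-50.6)), (331, np.float64(-4.3), np.float64(10.9), np.float64(125.1))]
200 [(306, np.float64(-14.4), np.float64(-13.1), np.float64(125.2)), (307, np.float64(40.0), np.float64(-5.7), np.float64(-50.0)), (308, np.float64(40.5), np.float64(-5.2), np.float64(-51.7)), (312, np.float64(41.0), np.float64(-3.6), np.float64(-53.0)), (318, np.float64(41.2), np.float64(-1.1), np.float64(-53.9)),
[... 2221 characters left out ...]
[303, 304, 305, 306, 307, 308, 309, 310, 311, 312, 331]
184 [302, 303, 304, 305, 306, 307, 308, 309, 310, 311, 312, 330, 331, 332]
185 [302, 303, 304, 305, 306, 307, 308, 309, 310, 311, 312, 330, 331, 332]
186 [302, 303, 304, 305, 306, 307, 308, 309, 310, 311, 312, 330, 331, 332]
187 [302, 303, 304, 305, 306, 307, 308, 309, 310, 311, 312, 330, 331, 332]
188 [302, 303, 304, 305, 306, 307, 308, 309, 310, 311, 312, 330, 331, 332]
189 [302, 303, 304, 305, 306, 307, 308, 309, 310, 311, 312, 330, 331, 332]
190 [302, 303, 304, 305, 306, 307, 308, 309, 310, 330, 331, 332]
191 [302, 303, 304, 305, 306, 307, 308, 330, 331, 332]
192 [302, 303, 304, 305, 306, 330, 331, 332]
193 [302, 303, 304, 330, 331]
```

View pics/g14.png

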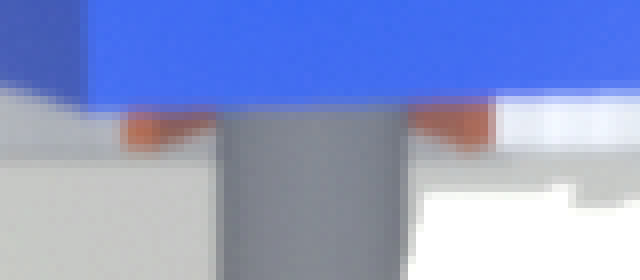

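Rod and near clip line up within about 0.2 mm in the same wrist image (rod mid 318.4 px, clip mid 318.1 px). I'll nudge +3.4 mm in y and lower to just inside the mouths.

Request:
step_arm --deltas "0 1.5 -4 0.1; 0 3.4 -12 0.2; 0 3.4 -22 0.2; 0 3.4 -32 0.2; 0 3.4 -42 0.2; 0 3.4 -52 0.2; 0 3.4 -60 0.2; 0 3.4 -67 0.2; 0 3.4 -72 0.2; 0 3.4 -75 0.2; 0 3.4 -75 0.2; 0 3.4 -75 0.2; 0 3.4 -75 0.2"

```text
time: 23.5
position: [0.4857, 0.2095, 0.0498]
tool_rot: [[0.063, 0.998, 0.002], [0.998, -0.063, -0.001], [-0.001, 0.002, -1.0]]
contact_force: [0.2, -0.4, -3.6]
grip_width: 0.189
```

```bash
python3 look2.py 15
```

```text
t 23.5 tcp [0.4857 0.2095 0.0498] yaw 86.41 f [ 0.2 -0.4 -3.6]
```

View pics/z15.png

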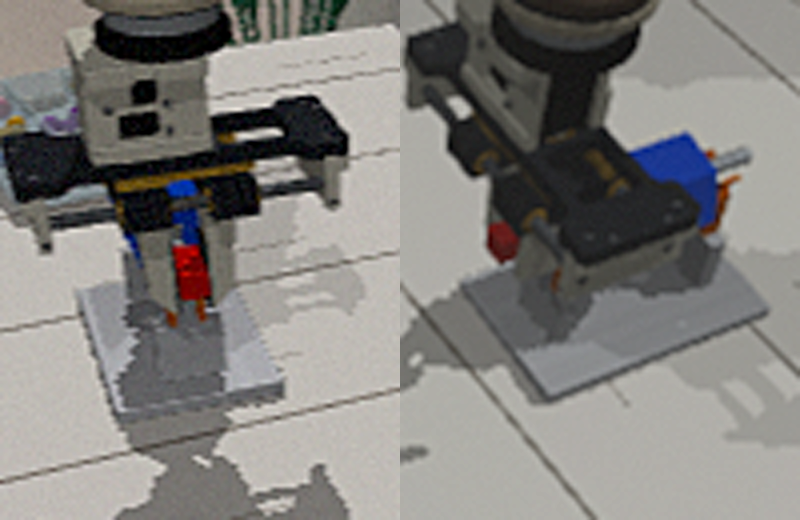

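View pics/w15.png

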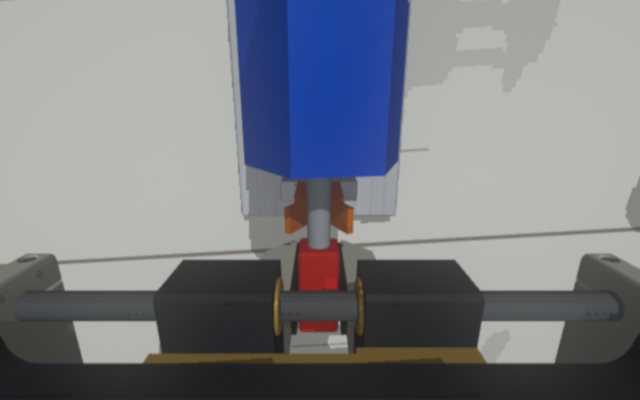

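The rod is centred in the near clip's mouth (jaws 285–353, rod 307–331 px), and the handle is just outside. Lowering onto the lips and starting to press.

Request:
step_arm --deltas "0 0 -3 0; 0 0 -6 0; 0 0 -9 0; 0 0 -12 0; 0 0 -14 0; 0 0 -15 0; 0 0 -15 0; 0 0 -15 0"

```text
time: 24.32
position: [0.4859, 0.2096, 0.0351]
tool_rot: [[0.063, 0.998, 0.002], [0.998, -0.063, -0.0], [-0.0, 0.002, -1.0]]
contact_force: [-1.4, -1.4, 3.6]
grip_width: 0.189
```

Request:
step_arm --deltas "0 0 -1 0; 0 0 -2 0; 0 0 -3 0; 0 0 -4 0; 0 0 -4 0; 0 0 -4 0"

```text
time: 24.82
position: [0.4864, 0.21, 0.0317]
tool_rot: [[0.063, 0.998, 0.003], [0.998, -0.063, 0.001], [0.001, 0.003, -1.0]]
contact_force: [-2.4, -1.2, 7.3]
grip_width: 0.194
```

Request:
step_arm --deltas "0 0 -1 0; 0 0 -2 0; 0 0 -3 0; 0 0 -4 0; 0 0 -5 0; 0 0 -6 0; 0 0 -6 0; 0 0 -6 0"

```text
time: 25.48
position: [0.4864, 0.2102, 0.0258]
tool_rot: [[0.063, 0.998, 0.003], [0.998, -0.063, 0.001], [0.002, 0.003, -1.0]]
contact_force: [-0.9, -0.8, 3.3]
grip_width: 0.19
```

```bash
python3 look2.py 16
```

```text
t 25.4833 tcp [0.4864 0.2102 0.0258] yaw 86.38 f [-0.9 -0.8  3.3]
```

View pics/z16.png

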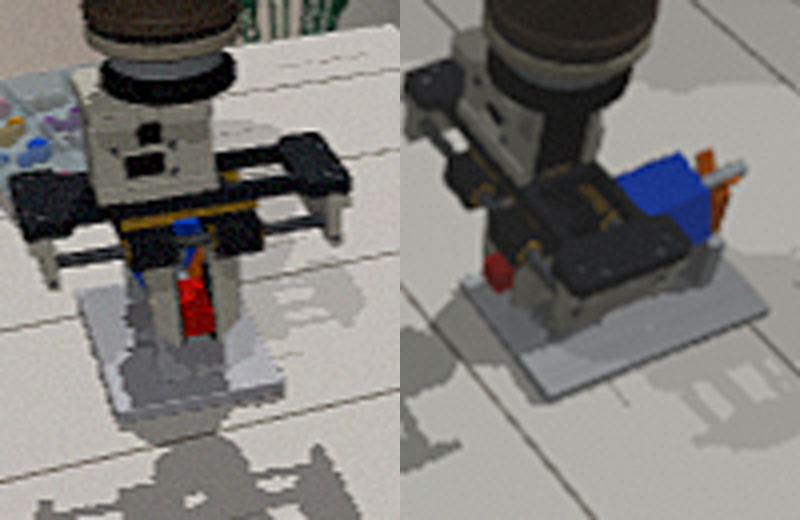

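View pics/w16.png

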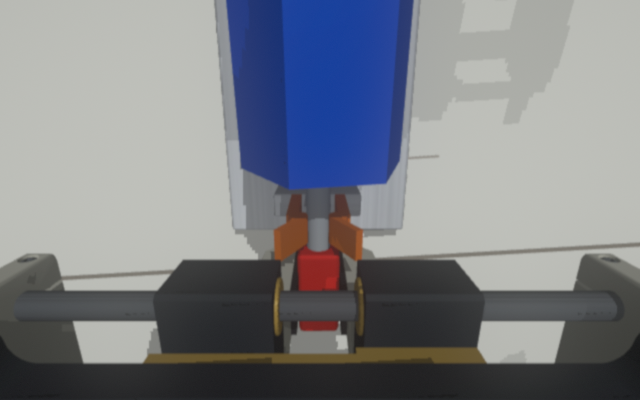

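Request:
step_arm --deltas "0 0 -1 0; 0 0 -2 0; 0 0 -3 0; 0 0 -3 0; 0 0 -3 0"

```text
time: 26.05
position: [0.4864, 0.2102, 0.0227]
tool_rot: [[0.063, 0.998, 0.003], [0.998, -0.063, 0.001], [0.001, 0.003, -1.0]]
contact_force: [-1.5, -0.4, 2.1]
grip_width: 0.19
```

```bash
python3 - <<'E'
from h import *
c=wsnap('w17'); P=cloud(c,c['W'])*1000
hsv=cv2.cvtColor(c['pixels'],cv2.COLOR_RGB2HSV).astype(int)
for v in range(185,330,8): print(v,P[v,[312,318,322]].round(1)[1],hsv[v,318].tolist())
E
```

```text
t 26.05 tcp [0.4864 0.2102 0.0227] yaw 86.39 f [-1.5 -0.4  2.1]
185 [488.6 264.7 103.4] [112, 195, 154]
193 [488.  255.9  82. ] [108, 27, 93]
201 [487.8 252.1  80.3] [113, 22, 93]
209 [487.6 249.   80.8] [111, 19, 92]
217 [487.4 245.4  80.4] [105, 17, 91]
225 [487.2 241.8  80. ] [105, 16, 126]
233 [486.9 238.2  79.8] [107, 14, 128]
241 [486.7 234.7  79.7] [105, 12, 128]
249 [486.5 230.9  79.5] [108, 10, 127]
257 [486.3 228.2  81.4] [1, 188, 163]
265 [486.1 225.   82.3] [1, 190, 142]
273 [485.9 221.4  82.4] [1, 192, 142]
281 [485.6 216.9  81.2] [1, 192, 142]
289 [485.3 212.8  80.9] [1, 183, 134]
297 [487.1 241.5 130.8] [135, 7, 70]
305 [490.2 291.9 207.9] [120, 6, 81]
313 [486.9 238.3 133.2] [120, 7, 75]
321 [484.2 195.7  79.6] [1, 137, 97]
329 [483.9 190.6  78.5] [2, 126, 115]
```

The near clip is home: rod top 79.8 mm, so the axis is at 74.8 mm. The tip end still rides on its lips, as expected. I'll release, rise, and go press the tip stub with shut fingers.

Request:
step_arm --deltas "0 0 0 0; 0 0 0 0; 0 0 0 0; 0 0 0 0; 0 0 0 0; 0 0 0 0; 0 0 10 0; 0 0 25 0; 0 0 45 0; 0 0 70 0; 0 0 95 0; 0 0 110 0; 0 0 110 0" --gripper 45

```text
time: 27.18
position: [0.4885, 0.2109, 0.1365]
tool_rot: [[0.063, 0.998, 0.008], [0.998, -0.063, 0.004], [0.005, 0.008, -1.0]]
contact_force: [1.8, 0.6, 0.2]
grip_width: 0.451
```

Request:
step_arm --deltas "1 15 2 0; 3 40 2 0; 5 70 2 0; 7 100 2 0; 9 130 2 0; 10 152 2 0; 10 160 2 0; 10 160 2 0; 10 160 2 0; 10 160 2 0" --gripper 0

```text
time: 28.02
position: [0.4988, 0.3687, 0.1385]
tool_rot: [[0.065, 0.998, 0.008], [0.998, -0.065, 0.003], [0.004, 0.008, -1.0]]
contact_force: [0.2, -0.1, -0.6]
grip_width: 0.006
```

```bash
python3 look2.py 18
```

```text
t 28.0167 tcp [0.4988 0.3687 0.1385] yaw 86.25 f [ 0.2 -0.1 -0.6]
```

View pics/z18.png

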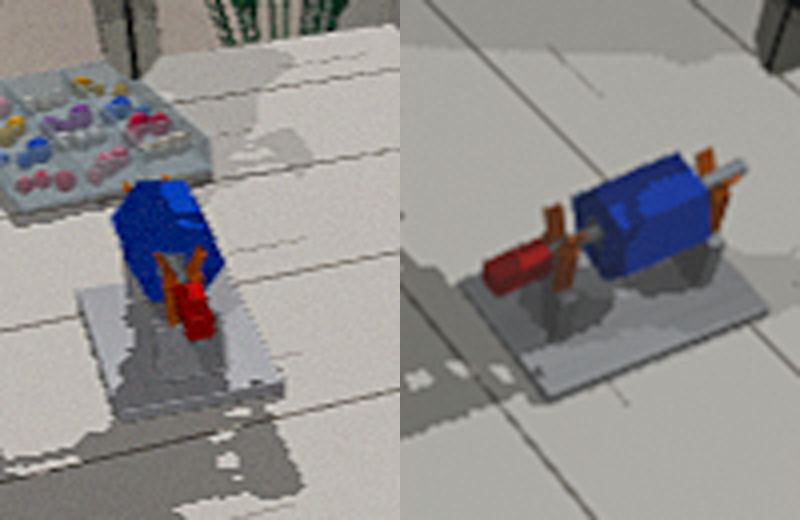

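View pics/w18.png

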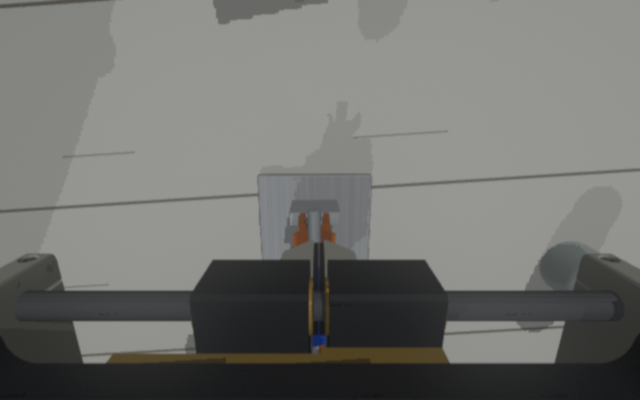

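```bash
python3 - <<'E'
from h import *
c=dict(np.load('w18.npz')); P=cloud(c,c['W'])*1000
for v in range(200,250,3): print(v,[P[v,u].round(0).astype(int).tolist() for u in (298,308,315,320,328)])
c=dict(np.load('c18.npz')); P=cloud(c)*1000; hsv=cv2.cvtColor(c['pixels'],cv2.COLOR_RGB2HSV).astype(int)
r=(hsv[...,1]<80)&(P[...,2]>75)&(P[...,2]<115)&(P[...,0]>470)&(P[...,0]<520)&(P[...,1]>330)&(P[...,1]<400)
print('scene rod tip',P[r].mean(0),P[r].max(0))
E
```

```text
200 [[478, 356, 14], [488, 356, 14], [494, 356, 15], [499, 355, 13], [507, 355, 14]]
203 [[479, 356, 23], [488, 356, 24], [494, 355, 23], [499, 355, 24], [507, 355, 24]]
206 [[479, 356, 33], [488, 356, 34], [495, 356, 34], [499, 355, 33], [506, 354, 32]]
209 [[480, 356, 41], [491, 371, 89], [496, 371, 88], [499, 355, 41], [506, 354, 40]]
212 [[480, 356, 48], [491, 370, 91], [496, 370, 93], [499, 369, 90], [506, 354, 49]]
215 [[480, 354, 50], [490, 367, 90], [496, 368, 93], [499, 366, 88], [505, 354, 56]]
218 [[479, 351, 49], [490, 365, 90], [495, 365, 92], [499, 364, 89], [505, 354, 63]]
221 [[479, 348, 50], [490, 363, 91], [495, 363, 92], [499, 361, 88], [505, 355, 72]]
224 [[481, 356, 78], [490, 360, 89], [495, 360, 90], [499, 359, 89], [505, 355, 79]]
227 [[481, 355, 80], [490, 358, 89], [495, 358, 91], [499, 357, 88], [505, 354, 82]]
230 [[482, 356, 90], [489, 355, 89], [495, 355, 90], [498, 354, 88], [504, 354, 90]]
233 [[482, 356, 95], [489, 352, 88], [495, 353, 90], [498, 352, 89], [504, 353, 92]]
236 [[482, 354, 96], [489, 350, 87], [494, 351, 92], [498, 349, 88], [504, 351, 94]]
239 [[482, 352, 97], [489, 347, 87], [494, 348, 89], [498, 346, 86], [504, 348, 93]]
242 [[482, 349, 96], [493, 381, 170], [497, 379, 165], [499, 379, 166], [503, 381, 171]]
245 [[488, 381, 173], [493, 381, 172], [497, 379, 170], [499, 379, 170], [503, 380, 173]]
248 [[489, 382, 177], [493, 381, 176], [497, 379, 173], [499, 379, 173], [503, 380, 175]]
scene rod tip [496.27198501 352.98725879  91.23097372] [507.47891994 370.6039777   99.48895848]
```

Tip stub is at y 0.357–0.371, x 0.4945, top at 92 mm; the fingers are centred at x 0.498. I'll shift -3.5/+1.5 mm and descend.

Request:
step_arm --deltas "-2 1 -5 0; -3.5 1.5 -15 0; -3.5 1.5 -30 0; -3.5 1.5 -45 0; -3.5 1.5 -58 0; -3.5 1.5 -66 0; -3.5 1.5 -70 0; -3.5 1.5 -73 0; -3.5 1.5 -75 0; -3.5 1.5 -77 0; -3.5 1.5 -77 0; -3.5 1.5 -77 0"

```text
time: 29.17
position: [0.4955, 0.371, 0.0623]
tool_rot: [[0.065, 0.998, 0.008], [0.998, -0.065, 0.005], [0.005, 0.008, -1.0]]
contact_force: [-1.7, -0.5, 1.0]
grip_width: 0.006
```

```bash
python3 look2.py 19
```

```text
t 29.1667 tcp [0.4955 0.371  0.0623] yaw 86.25 f [-1.7 -0.5  1. ]
```

View pics/z19.png

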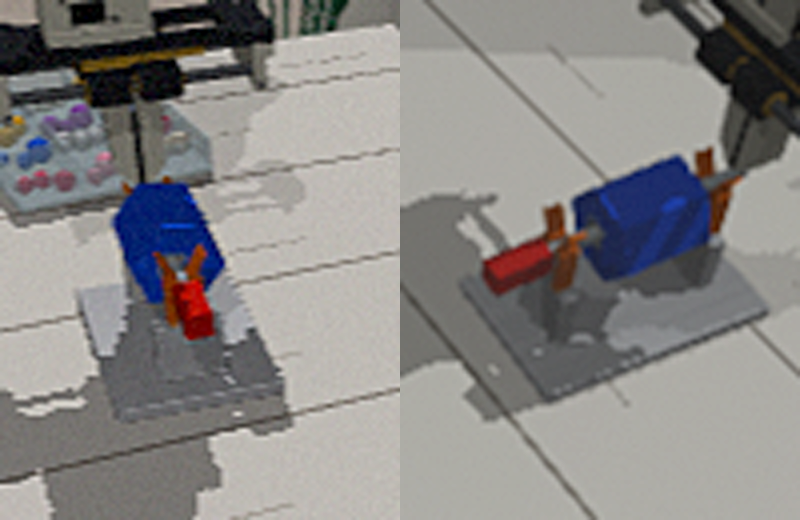

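The fingers are right on the stub, clear of the bead. Pressing slowly.

Request:
step_arm --deltas "0 -0.5 -1 0; 0 -0.5 -2 0; 0 -0.5 -3 0; 0 -0.5 -4 0; 0 -0.5 -5 0; 0 -0.5 -6 0; 0 -0.5 -6 0"

```text
time: 29.9
position: [0.4954, 0.3702, 0.0557]
tool_rot: [[0.065, 0.998, 0.008], [0.998, -0.065, 0.004], [0.005, 0.008, -1.0]]
contact_force: [1.2, -0.3, -0.2]
grip_width: 0.005
```

Request:
step_arm --deltas "0 0 -1 0; 0 0 -2 0; 0 0 -3 0; 0 0 -4 0; 0 0 -5 0; 0 0 -5 0; 0 0 -5 0"

```text
time: 30.48
position: [0.4967, 0.37, 0.0518]
tool_rot: [[0.066, 0.998, 0.01], [0.998, -0.066, 0.005], [0.005, 0.01, -1.0]]
contact_force: [-1.5, -2.3, 10.7]
grip_width: 0.007
```

Request:
step_arm --deltas "0 0 -1 0; 0 0 -2 0; 0 0 -3 0; 0 0 -3 0; 0 0 -3 0"

```text
time: 30.9
position: [0.4986, 0.37, 0.0513]
tool_rot: [[0.067, 0.998, 0.013], [0.998, -0.067, 0.007], [0.008, 0.012, -1.0]]
contact_force: [-3.3, -3.4, 22.3]
grip_width: 0.003
```

```bash
python3 look2.py 20
```

```text
t 30.9 tcp [0.4986 0.37   0.0513] yaw 86.16 f [-3.3 -3.4 22.3]
```

View pics/z20.png

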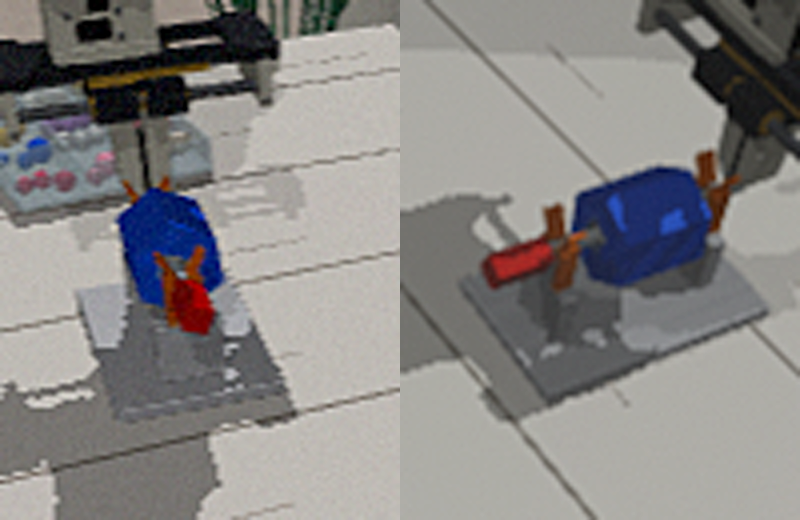

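At 22 N it has stopped at about seat height. I'll lift off and check both clips.

Request:
step_arm --deltas "0 0 3 0; 0 0 10 0; 0 0 25 0; 0 0 45 0; -1 -20 70 0; -3 -55 100 0; -4 -90 110 0; -5 -125 115 0; -6 -155 115 0; -6 -155 115 0; -6 -155 115 0"

```text
time: 31.97
position: [0.4927, 0.2132, 0.1668]
tool_rot: [[0.07, 0.997, 0.013], [0.997, -0.071, 0.007], [0.008, 0.013, -1.0]]
contact_force: [-0.7, 1.0, 0.1]
grip_width: 0.005
```

```bash
python3 look2.py 21; cat > fin.py <<'E'
from h import *
import sys
n=sys.argv[1]
C=np.array([.4900,.2940]); ys=np.array([.0645,.9979]); xs=np.array([.9979,-.0645])
for f in 'wsc':
    c=dict(np.load(f+n+'.npz')); P=cloud(c,c['W'] if f=='w' else None); hsv=cv2.cvtColor(c['pixels'],cv2.COLOR_RGB2HSV).astype(int)
    X=(P[...,:2]-C)@xs; Y=(P[...,:2]-C)@ys; Z=P[...,2]
    for nm,lo,hi in [('tip stub',.062,.078),('tip gap',.038,.047),('hnd gap',-.048,-.036)]:
        r=(hsv[...,1]<70)&(abs(X)<.012)&(Y>lo)&(Y<hi)&(Z>.066)&(Z<.105)
        if r.sum()>3: print(f,nm,r.sum(),'x %.1f'%(1e3*np.median(X[r])),'top z %.1f'%(1e3*np.percentile(Z[r],90)),'ymax %.1f'%(1e3*Y[r].max()))
    r=((hsv[...,0]<6)|(hsv[...,0]>174))&(hsv[...,1]>130)&(abs(X)<.02)&(Y<-.05)&(Y>-.12)&(Z>.05); 
    if r.sum(): print(f,'handle',r.sum(),'y',(1e3*np.percentile(Y[r],[2,98])).round(1),'x %.1f'%(1e3*np.median(X[r])),'z',(1e3*np.percentile(Z[r],[2,98])).round(1))
    b=(hsv[...,0]>105)&(hsv[...,0]<130)&(hsv[...,1]>120)&(abs(X)<.05)&(abs(Y)<.06)&(Z>.03)&(Z<.13); 
    if b.sum(): print(f,'bead',b.sum(),'y',(1e3*np.percentile(Y[b],[1,99])).round(1),'x',(1e3*np.percentile(X[b],[1,99])).round(1),'z',(1e3*np.percentile(Z[b],[1,99])).round(1))
E
python3 fin.py 18; echo; python3 fin.py 21
```

```text
t 31.9667 tcp [0.4927 0.2132 0.1668] yaw 85.96 f [-0.7  1.   0.1]
w tip stub 297 x 0.0 top z 92.3 ymax 77.9
w bead 132 y [-30.6 -16.9] x [-1.1  7.6] z [102.2 105.6]
s hnd gap 7 x -0.8 top z 82.2 ymax -36.9
s handle 106 y [-107.   -62.6] x -1.0 z [63.9 82.7]
s bead 468 y [-34.5  26.6] x [-28.3  29.5] z [ 56.1 110.6]
c tip stub 17 x 3.9 top z 93.7 ymax 77.1
c hnd gap 6 x 3.6 top z 82.5 ymax -36.3
c handle 141 y [-105.2  -68.3] x 9.1 z [65.3 84.1]
c bead 663 y [-32.   37.1] x [-15.4  35.6] z [ 51. 111.]

w tip stub 126 x 1.2 top z 79.4 ymax 68.4
w tip gap 186 x 1.6 top z 79.3 ymax 47.0
w hnd gap 175 x 0.4 top z 79.5 ymax -36.1
w handle 787 y [-100.8  -64.5] x 1.5 z [79.7 86.1]
w bead 6280 y [-26.8  31.3] x [-25.4  28.3] z [ 85.4 103.9]
s hnd gap 5 x -0.1 top z 80.5 ymax -39.8
s handle 127 y [-117.9  -68.4] x -2.3 z [ 68.3 397.2]
s bead 428 y [-32.8  28.3] x [-26.4  28.9] z [ 51.1 104.1]
c tip stub 6 x 7.6 top z 78.7 ymax 76.1
c hnd gap 4 x 6.3 top z 78.0 ymax -38.4
c handle 125 y [-105.2  -62.9] x 6.8 z [68.9 86.4]
c bead 707 y [-30.3  31.5] x [-17.4  34.8] z [ 49.5 105. ]
```

View pics/z21.png

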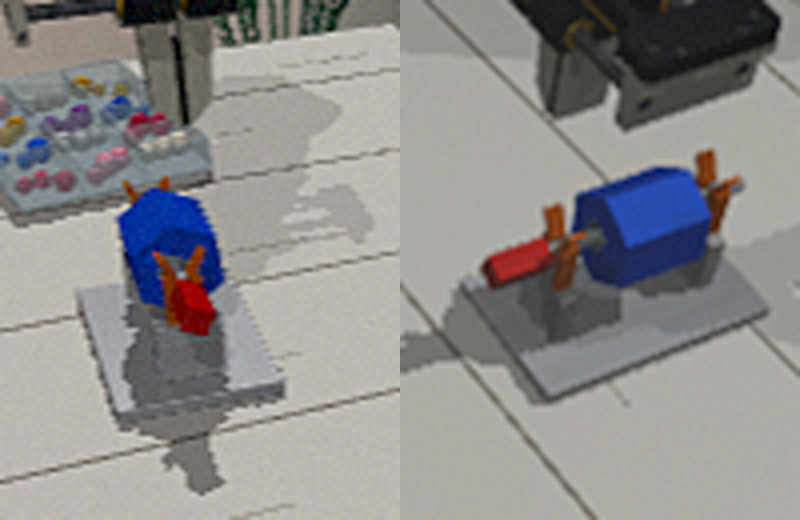

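View pics/w21.png

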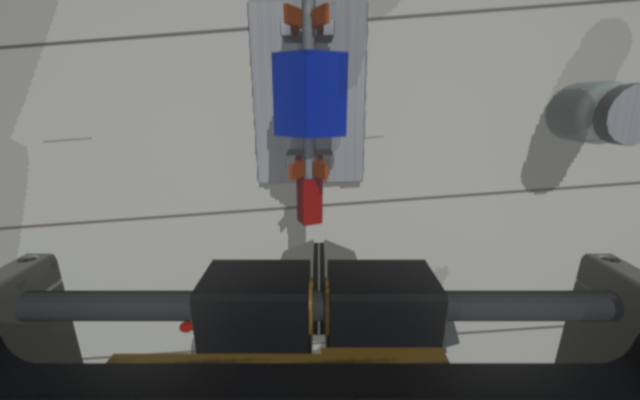

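Both ends are level at about 74.4 mm axis height and the bead lies between the clips at y of about +2 mm. I'll back away a little, check the bystanders and that everything is at rest, then hand in.

Request:
step_arm --deltas "0 0 10 0; 0 0 25 0; 0 0 30 0; 0 0 30 0; 0 0 30 0; 0 0 30 0; 0 0 30 0; 0 0 30 0; 0 0 30 0; 0 0 30 0"

```text
time: 32.95
position: [0.4922, 0.2163, 0.1959]
tool_rot: [[0.065, 0.998, 0.012], [0.998, -0.065, 0.007], [0.007, 0.012, -1.0]]
contact_force: [0.1, -0.1, 0.3]
grip_width: 0.004
```

```bash
python3 look2.py 22; python3 fin.py 22 | grep ^w; python3 - <<'E'
from h import *
for a,b in [('side0','s22'),('scene0','c22')]:
    for f in (a,b):
        c=dict(np.load(f+'.npz')); P=cloud(c); o=[]
        for x0,x1,y0,y1 in [(.3,.47,-.03,.09),(.7,.82,.2,.3),(.7,.85,-.26,-.11)]:
            r=(c['range_z']>0)&(P[...,0]>x0)&(P[...,0]<x1)&(P[...,1]>y0)&(P[...,1]<y1)&(P[...,2]>.008)&(P[...,2]<.085); o.append((P[r].mean(0)[:2]*1000).round(0).tolist())
        print(f,'pliers,jar,dish',o)
E
```

```text
t 32.95 tcp [0.4922 0.2163 0.1959] yaw 86.26 f [ 0.1 -0.1  0.3]
w tip stub 258 x 1.2 top z 79.3 ymax 77.9
w tip gap 144 x 0.7 top z 79.3 ymax 47.0
w hnd gap 152 x -0.0 top z 79.6 ymax -36.0
w handle 618 y [-101.5  -64.9] x 1.6 z [79.3 86.2]
w bead 5013 y [-27.2  31. ] x [-25.4  28.4] z [ 85.5 103.9]
side0 pliers,jar,dish [[380.0, 37.0], [747.0, 246.0], [783.0, -181.0]]
s22 pliers,jar,dish [[381.0, 37.0], [746.0, 246.0], [783.0, -181.0]]
scene0 pliers,jar,dish [[389.0, 40.0], [762.0, 250.0], [774.0, -186.0]]
c22 pliers,jar,dish [[390.0, 41.0], [762.0, 250.0], [774.0, -186.0]]
```

```bash
python3 -c "
from workcell import arm
print(arm.hand_in())"
```

```text
the job is handed in; nothing more can be done
None
```

The job is done and handed in at about 33 s of the 72 s allowed; `hand_in` gives no verdict, so success rests on my own checks.

**What I did:**
- **Threading:** I gripped the mandrel by its handle and lined it up with the hole using the side and scene views. I then fed it through the bead with no visible movement of the bead; the readings after each step stayed below about 3 N.
- **Carrying and clipping:** I lifted the bead and carried it to the stand. I pressed the handle-end clip home with the handle gripped, then the tip-end clip with shut fingers (22 N at the end).

**Last checks:**
- **Height:** the rod's axis is at about 74.3–74.6 mm near both clips, against 75 mm for fully home.
- **Sideways:** the rod is within 0–1.2 mm of the stand's line.
- **Along the stand:** the handle starts about 4 mm outside the near clip. The bead is centred about 2 mm from the middle.
- **Rest and bystanders:** two measurements a second apart agreed within 1 mm, and the pliers, jar and dish had not moved (within 1 mm).

**What went wrong or disagreed:**
- **Failed grips:** the first two grip attempts closed just above the handle, because the real fingertips are about 31 mm behind the reported TCP. The wrist range image showed this and I corrected for it; the mandrel was not disturbed.
- **Camera differences:** the scene and side cameras differ from the wrist camera by a few mm sideways (the scene view put the rod at 6–8 mm in the stand's frame). I relied on the wrist view.
- **Roll and drift:** pressing the tip rolled the mandrel about its own axis and let the fingers drift about 3 mm sideways. The final rod position above was measured after that.

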